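Load a hinge bracket in the leaning drill jig and pin its hinge line

TASK

Load the hinge bracket into the leaning drill jig: lay it in the pocket with its green-primed flat face down and its knuckle side out, press it past the spring plunger until it lies fully down on the pocket floor with its wide end against the bottom stop, and let go of it. Then thread the blue-handled pin down through the upper lug, the bracket's knuckle and the lower lug until its handle rests on the upper lug, and let go. Ease both in by feel rather than ramming them, and leave the other plate, the black-handled pin and everything else on the bench where they are.

Things in the scene. Friction and masses are not known exactly. Their poses are not given: they have to be found in the camera images.
- nest: Leaning aluminium plate of the drill jig, with a steel-railed pocket, on a dark welded stand fixed to the bench. Origin: on the pocket floor at the middle of the bottom stop, 95 mm above the bench. z points up the slope (30 deg from upright, leaning back), y along the stop towards the lugs, x straight out of the floor. A red-handled toggle clamp stands open at y = -55 to -115 mm, z = 20 to 70 mm.
- nest_mid (a point): Middle of the pocket floor, at z = 50 mm in nest, same axes. The floor is the plane x = 0 and runs from z = 0 (bottom stop) to z = 100 mm, where the plate (16 mm thick) ends: nothing lies above or behind that. The pocket is 74 mm wide (y = -37 to 37), its side rails and bottom stop 6 mm high, its top end open.
- nest_bore (a point): Mouth (upper face) of the upper lug's hole, at x = 20, y = 55, z = 100 mm in nest, same axes. Two steel lugs 12 mm thick, 30 mm wide (y = 39 to 69) and up to x = 36 mm stand at z = 20 to 32 and z = 88 to 100 mm of nest, each with a 14 mm hole along z on this line.
- plunger_nose (a point): Nose of a spring plunger: a steel ball 10 mm across in a yellow block on the pocket's -y rail, at z = 80 mm of nest, its centre 10 mm above the floor. It juts 5 mm into the pocket and gives way sideways (3 to 8 N): pressing the bracket's edge down past it takes about 4 to 10 N, then it clicks over the bracket's upper edge. Gravity alone does not do it.
- bracket_mid (a point): Middle (half-way up, mid thickness) of the aluminium hinge bracket, loose, 0.2 to 0.4 kg, 150 mm long, 8 mm thick. z runs from its wide end to its narrow tail (up at the start), x out of the bare face with the knuckle, y towards the knuckle; the opposite face (-x) is flat and primed green. Seated in the jig its axes are those of nest and this point is at x = 4, y = -2 to 2, z = 75 mm.
- bracket_tail (a point): Middle of the bracket's tail, 16 mm below its upper end, mid thickness: where to grip it across its 8 mm. Same axes. The plate is 70 mm wide for the lower 100 mm, the tail 44 mm wide and 50 mm long; in the jig the tail stands free beyond the top of the jig. At the start the bracket stands tail up in a slot of a wooden rack (slot 9.5 mm wide, 28 mm deep, floor 12 mm above the bench) and may lean 3 deg.
- bracket_knuckle (a point): Centre of the bracket's knuckle, a tube 22 mm across and 44 mm long with a 15 mm bore parallel to z, at x = 16, y = 54, z = -15 mm from bracket_mid; a web joins it to the plate. In the jig it goes between the two lugs, 6 mm to spare at each end when seated. It clears the rails by 3 mm.
- pin_handle (a point): Middle of the blue handle (20 mm across, 40 mm long) of the hinge-line pin, loose, steel, 0.13 to 0.2 kg, 150 mm long in all; z points from tip to handle. It stands handle up in one of two holes (70 mm apart, 50 mm deep, 13.5 mm wide) of a white block 60 mm high and may lean 2 deg; the other pin there is alike but black-handled.
- pin_tip (a point): Tip of the same pin, 130 mm below the middle of the handle. The shank is 12 mm across and 110 mm long, its last 14 mm tapered to 6 mm. With the pin home, the underside of its handle lies on the upper lug and this tip is at z = -10 mm in nest.
There are look-alikes about, which are no part of the job. There is more than one size of the part that bears bracket_mid; the job needs the largest.

How it is judged:
By the outcome, as a careful person would: the job done as asked, in the order asked, and still so for the second after the job is handed in, with the robot touching nothing.
It also fails if it takes over 67 s, if anything falls off the work surface, if the arm or the gripper's body presses on something with over 40 N, if the wrist force passes 120 N, or if a joint passes its speed limit or range.

ROBOT

A 6-joint arm with a two-finger parallel gripper is mounted at the origin on the work surface. World frame = base frame: x ahead of the robot, y to its left, z up, the work surface at z = 0. Lengths are in mm, angles in rad, forces in N, time in s.
With the tool pointing down it reaches from about 275 to 1000 mm from the base axis. Payload 8.4 kg.
Tool frame: the origin (TCP) lies midway between the tips of the shut fingers; the grasp point (between the pads) lies 19 mm behind it; z points along the fingers, y is the line along which they close (so a half turn about z gives the same grasp; the last joint's range is limited). The gripper opens to 85 mm and grips with 20 to 120 N. Pads are 22 mm wide; open, the fingers measure 114 mm over their backs; the gripper's body (76 mm by 85 mm) begins 54 mm behind the grasp point. The pads swing forward as they close: fully open they stand 13 mm farther back than shut.
Start: joints at [1.212, 0.353, 1.633, -0, 1.155, -0.002], TCP at [218.297, 585.64, 231.281] pointing down, gripper open.
Joint ranges: [-2.63, 2.63], [-0.92, 2.1], [0.06, 2.66], [-1.3, 4.44], [0, 2.69], [-3.02, 3.02]. Speed limits (rad/s): [2.22, 2.22, 2.79, 3.14, 3.14, 3.14].

INTERFACE

Orientations are given as [roll, pitch, yaw] about the fixed x, y, z axes, in that order (R = Rz(yaw) Ry(pitch) Rx(roll)).
In Python, from rig import telemetry, optics, r gives the robot as it stands.
- The arm moves only by the tool play_rows, never from a script. Its arguments are lists of equal length, an entry for each row: "dp": the shift along the tool's x, y, z in units of 40 mm (1.0 is 40 mm), a list of three; "rot": the turn, a rotation vector about the tool's x, y, z in units of 6 degrees (1.0 is 6 degrees), a list of three. In form: {"dp": [[tx, ty, tz], ...], "rot": [[ax, ay, az], ...]}. A call has 1 to 5 rows; each row is the pose to reach, as a shift and turn from the pose commanded when the call began, along the tool's axes at that moment; what a row does not reach only later rows make up. A row lasts 1/12 s, in which the tool goes at most 41.7 mm and 7.16 degrees, less where a joint would pass 70% of its speed; a pose out of reach is approached as far as the arm can. A call with a gripper value outside its range is refused whole. "fingers" is the opening, from 0 (shut) to 1 (fully open), set as the call begins (left out, the last holds). The fingers move at their own pace and stop on an object; "grip_force" is the grip in N (left out, the last holds). Time passes only in rows, so rows that repeat a pose let the fingers close. It gives the time, the measured TCP pose, the force, the opening and the grip force at its end, in the units of the state.
- telemetry.sense(): the state, without advancing time (a new reading comes with each control period).
- optics.grab_frame(name): name is "side" or "top" or "wrist"; returns a dict with "color" (420x560x3 uint8, red, green, blue), "mtx" (3x3 intrinsics, pixels), "R" (3x3) and "t" (3): a world point X has camera coordinates R X + t; the wrist camera has in their place "mount" (4x4, takes a point from camera to tool coordinates, whose origin is the TCP and whose axes are the flange's). Camera axes: x right, y down, z forward; pixel columns grow to the right and rows downward; lengths in mm; the calibration is good to about 2 mm. A picture is of the moment at which its call begins: read the wrist's pose just before it. There is no depth.
- r.sign_off(): hands the job in; it is judged then, once.
The state is a dict: "clock": time; "qpos": joint angles; "qvel": joint speeds; "joint_efforts": joint torques, N m; "eef_pos": TCP position; "tcp_rot": TCP orientation; "contact_force": force on the tool from outside, world axes, zero at the start; "wrist_torque": the same for the moment, N m; "opening": opening from 0.0 (shut) to 1.0 (fully open); "grasp_force": force on a finger pad.
Only numpy, scipy, OpenCV 4.12 (cv2) and the standard library are available. Lean on these libraries where they do the work, as an engineer would, in place of code of your own. Each camera call takes 0.05 s, during which the arm holds its last target. There are 200 camera calls.

## Working session

There is one attempt and no reset: what is moved stays moved. The work goes in short steps, Python scripts to look and compute and a tool call to move; the robot and the scene stay as the last step left them, time stands still between calls to the robot, and variables do not carry over. Pictures are saved under pics/ and viewed, at most 10 in all, crops included, and the job is handed in when it is done.

Besides the shell and the picture viewer there is one more tool, called after "Request:" by a JSON object that holds its "fn" and its "kwargs", one argument or row to a line. play_rows: Moves the arm, as the interface text tells. Its arguments: {"type":"object","properties":{"dp":{"type":"array"},"rot":{"type":"array"},"fingers":{"type":"number"},"grip_force":{"type":"number"}},"required":["dp","rot"]}

```bash
ls; mkdir -p pics
python3 - <<'E'
from rig import telemetry, optics, r
import cv2,numpy as np
print(telemetry.sense())
for n in("side","top"):
    f=optics.grab_frame(n); print(n,f["mtx"].tolist(),f["R"].tolist(),f["t"])
    cv2.imwrite(f"pics/{n}0.png",f["color"][:,:,::-1]); np.savez(f"pics/{n}0.npz",**f)
E
```

```text
pics
{'clock': 0.0, 'qpos': array([ 1.21159350e+00,  3.53620836e-01,  1.63410731e+00,  6.95682093e-06,
        1.15520168e+00, -2.41006943e-03]), 'qvel': array([ 0.00010918,  0.00140545,  0.00020174,  0.00231868, -0.00041665,
        0.00010999]), 'joint_efforts': array([-5.09392703e-03, -6.05240107e+01, -3.42066514e+01, -4.03397289e-04,
        9.28765250e-03, -2.09742257e-05]), 'eef_pos': array([218.13672939, 585.20747885, 230.59021649]), 'tcp_rot': array([-3.14025550e+00, -9.58351652e-06,  2.78479707e+00]), 'contact_force': array([ 0.16337573, -0.128817  , -0.29925924]), 'wrist_torque': array([ 0.06414416,  0.03967586, -0.0215399 ]), 'grasp_force': 0.0, 'opening': 1.0002564271206664}
side [[398.72349676082933, 0.0, 272.87293517166086], [0.0, 398.72349676082933, 208.2104747881624], [0.0, 0.0, 1.0]] [[-0.9949223720443993, -0.09941061127009794, 0.015716360025515116], [-0.07520905177500502, 0.6305844149704726, -0.772468053790868], [0.06688102972181831, -0.7697277609410047, -0.63485911972665]] [542.56126101 211.00156798 993.08734662]
top [[429.55307753767084, 0.0, 277.0823573602851], [0.0, 429.55307753767084, 208.0117151131744], [0.0, 0.0, 1.0]] [[0.0073972948186209996, -0.9999714193897141, -0.001562188556757589], [-0.989090195670043, -0.0070869329454336175, -0.14714061373673493], [0.1471253372426467, 0.0026335878848803194, -0.9891143510009798]] [ -85.00371456  553.03262542 1401.79240064]
```

View pics/side0.png

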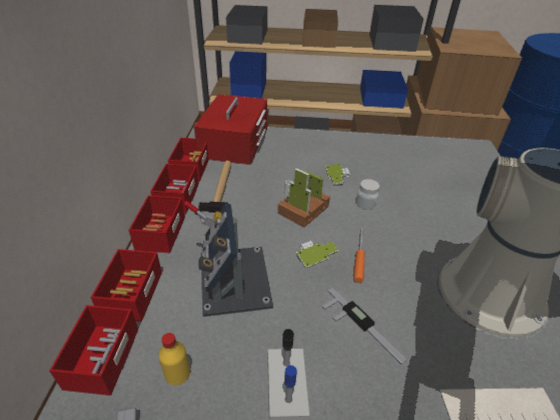

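View pics/top0.png

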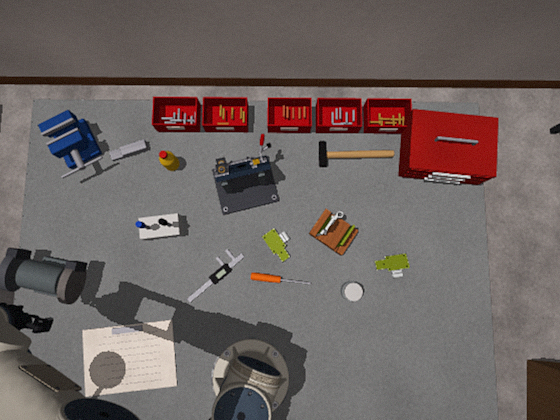

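The side and top views show the following:
- The jig is at top (247,175) and side (225,240). Its floor faces away from the robot and its lugs are on world +y.
- The wooden rack is at top (335,230) and side (303,200).
- The pin block is at top (158,225) and side (289,375), with the blue pin nearer the side camera.
- Two flat green plates lie on the bench.

I'll enlarge the rack, jig and pins.

```bash
cat > h.py <<'E'
import numpy as np,cv2
from scipy.spatial.transform import Rotation as Ro
def load(n): return dict(np.load(f"pics/{n}.npz"))
def ray(f,p):
    d=f["R"].T@np.linalg.inv(f["mtx"])@np.array([p[0],p[1],1.]); return -f["R"].T@f["t"],d/np.linalg.norm(d)
def onz(f,p,z):
    c,d=ray(f,p); return c+d*(z-c[2])/d[2]
def tri(f1,p1,f2,p2):
    c1,d1=ray(f1,p1);c2,d2=ray(f2,p2)
    s=np.linalg.lstsq(np.c_[d1,-d2],c2-c1,rcond=None)[0]
    a,b=c1+s[0]*d1,c2+s[1]*d2; return (a+b)/2,np.linalg.norm(a-b)
def proj(f,X):
    c=f["R"]@np.asarray(X,float)+f["t"]; q=f["mtx"]@c; return q[:2]/q[2]
E
python3 - <<'E'
from h import *
s=cv2.imread("pics/side0.png");t=cv2.imread("pics/top0.png")
def c(im,x,y,w,h): return cv2.resize(im[y:y+h,x:x+w],(400,300),interpolation=cv2.INTER_CUBIC)
cv2.imwrite("pics/mos1.png",np.vstack([np.hstack([c(s,263,160,80,60),c(s,180,190,100,75)]),np.hstack([c(t,300,200,80,60),c(t,200,125,100,75)])]))
for n in("side0","top0"): f=load(n); print(-f["R"].T@f["t"])
E
```

```text
[489.25686028 685.28894604 784.93544114]
[ 341.38876554  -84.77372345 1467.77374869]
```

View pics/mos1.png

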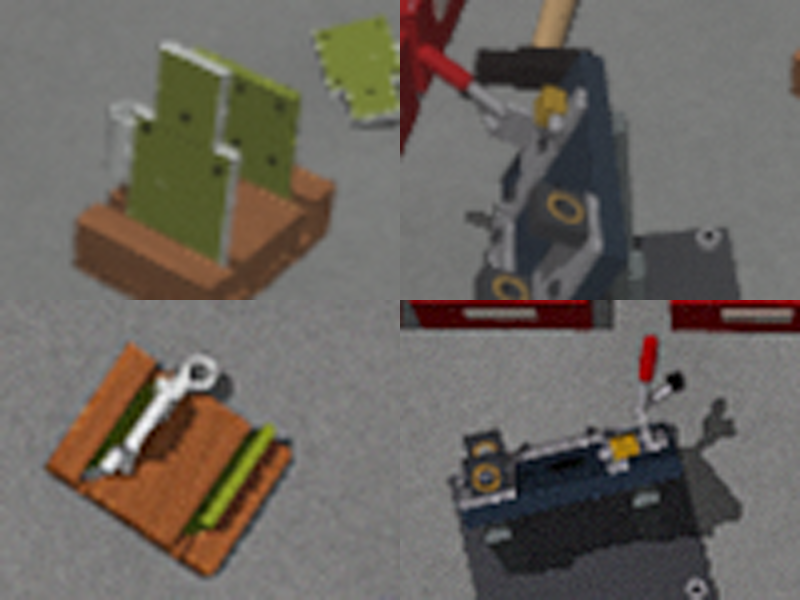

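The mosaic shows:
- **Rack:** the near plate in the rack, side (296–309,168–175), is stepped with a tail and a knuckle. It is the tallest part in its slot, so it fits the bracket.
- **Other parts:** the plain plate behind it at side (325,180), and the two smaller ones lying flat at side (318,253) and (338,172), are look-alikes.
- **Jig:** its upper bore ring is at side (221,242) and top (222,169).

Next I'll measure these.

Run:
```python
from h import *
np.set_printoptions(precision=1,suppress=True)
S,T=load("side0"),load("top0")
print("bore",tri(S,(221.2,241.8),T,(221.8,169.5)))
print("lower ring",tri(S,(207.5,262.3),T,(221.5,162.5)))
a,b=onz(S,(296,168.8),162),onz(S,(309,174.6),162)
print("tail corners",a,b,np.linalg.norm(a-b),np.degrees(np.arctan2(*(a-b)[1::-1])), (a+b)/2, proj(T,(a+b)/2),proj(T,a),proj(T,b))
def blob(f,lo,hi,box):
    hsv=cv2.cvtColor(f["color"],cv2.COLOR_RGB2HSV); m=cv2.inRange(hsv,lo,hi); k=np.zeros_like(m); x0,y0,x1,y1=box;k[y0:y1,x0:x1]=255
    n,l,st,c=cv2.connectedComponentsWithStats(m&k); i=1+np.argmax(st[1:,4]); return c[i],st[i]
ps,ss=blob(S,(110,120,60),(130,255,255),(260,330,320,419)); pt,st=blob(T,(110,120,60),(130,255,255),(125,205,190,245))
print(ps,ss,pt,st,tri(S,ps,T,pt))
from rig import telemetry,optics
print(optics.grab_frame("wrist")["mount"].round(3).tolist(), optics.grab_frame("wrist")["mtx"].tolist())
```

```text
bore (array([649.6,  88.2, 189.2]), np.float64(0.9008954679147028))
lower ring (array([684.3,  97.4, 131.9]), np.float64(3.073967639543142))
tail corners [ 507.8 -250.7  162. ] [ 470.7 -226.5  162. ] 44.279610331305825 -33.07337603728903 [ 489.3 -238.6  162. ] [328.4 223.4] [332.3 217.4] [324.5 229.4]
[290.2 375.8] [285 365  12  23 193] [138.5 223.6] [136 221   6   6  31] (array([485., 347., 148.]), np.float64(2.028982616214946))
[[0.0, -0.96, -0.28, 72.456], [1.0, 0.0, -0.0, 1.01], [0.0, -0.28, 0.96, -142.234], [0.0, 0.0, 0.0, 1.0]] [[301.88704647150144, 0.0, 278.61547257100085], [0.0, 301.88704647150144, 216.86635345091173], [0.0, 0.0, 1.0]]
```

```bash
cat >> h.py <<'E'
def axes(y,z):
    y=np.asarray(y,float);z=np.asarray(z,float);z/=np.linalg.norm(z);x=np.cross(y,z);x/=np.linalg.norm(x);return np.c_[x,np.cross(z,x),z]
def plan(Rt,pt,Rn=None,pn=None,step=200,ang=34):
    """prints calls (dp,rot per call) from the measured pose to the target"""
    from rig import telemetry
    if Rn is None:
        s=telemetry.sense(); Rn=Ro.from_euler("xyz",s["tcp_rot"]).as_matrix(); pn=s["eef_pos"]
    pt=np.asarray(pt,float); w=Ro.from_matrix(Rn.T@Rt).as_rotvec()
    n=max(1,int(np.ceil(max(np.linalg.norm(pt-pn)/step,np.degrees(np.linalg.norm(w))/ang))))
    for k in range(n):
        Ra=Rn@Ro.from_rotvec(w*k/n).as_matrix()
        print("dp",(Ra.T@(pt-pn)/n/40).round(3).tolist(),"rot",(np.degrees(w)/n/6).round(3).tolist(), "rows",round(max(np.linalg.norm(pt-pn)/n/41.7,np.degrees(np.linalg.norm(w))/n/7.16),1))
    return Rt,pt
def wgrab(name):
    from rig import telemetry,optics
    s=telemetry.sense(); f=optics.grab_frame("wrist")
    W=np.eye(4);W[:3,:3]=Ro.from_euler("xyz",s["tcp_rot"]).as_matrix();W[:3,3]=s["eef_pos"]
    C=np.linalg.inv(W@f["mount"]); f["R"]=C[:3,:3];f["t"]=C[:3,3]
    np.savez(f"pics/{name}.npz",**f); cv2.imwrite(f"pics/{name}.png",f["color"][:,:,::-1]); return f
def hd(d,z=0): a=np.radians(d); return np.array([np.cos(a),np.sin(a),z])
E
python3 - <<'E'
from h import *
plan(axes(hd(10),[0,0,-1]),[670,40,300])
E
```

```text
dp [-3.836, -2.208, -0.43] rot [-0.002, 0.001, 2.482] rows 4.3
dp [-4.275, -1.148, -0.431] rot [-0.002, 0.001, 2.482] rows 4.3
dp [-4.426, -0.011, -0.432] rot [-0.002, 0.001, 2.482] rows 4.3
dp [-4.281, 1.127, -0.432] rot [-0.002, 0.001, 2.482] rows 4.3
```

Request:
{"fn": "play_rows", "kwargs": {
  "dp": [
    [-3.84,-2.21,-0.43],
    [-3.84,-2.21,-0.43],
    [-3.84,-2.21,-0.43],
    [-3.84,-2.21,-0.43],
    [-3.84,-2.21,-0.43]
  ],
  "rot": [
    [0,0,2.48],
    [0,0,2.48],
    [0,0,2.48],
    [0,0,2.48],
    [0,0,2.48]
  ]
}}

```text
clock: 0.62
eef_pos: [333.9, 445.4, 249.0]
tcp_rot: [-3.141, 0.002, 2.523]
contact_force: [0.2, 0.6, 0.1]
opening: 1.003
grasp_force: 0.0
```

Request:
{"fn": "play_rows", "kwargs": {
  "dp": [
    [-4.28,-1.15,-0.43],
    [-4.28,-1.15,-0.43],
    [-4.28,-1.15,-0.43],
    [-4.28,-1.15,-0.43],
    [-4.28,-1.15,-0.43]
  ],
  "rot": [
    [0,0,2.48],
    [0,0,2.48],
    [0,0,2.48],
    [0,0,2.48],
    [0,0,2.48]
  ]
}}

```text
clock: 1.03
eef_pos: [447.3, 309.2, 266.3]
tcp_rot: [3.141, 0.002, 2.263]
contact_force: [-0.4, -0.1, -0.5]
opening: 1.003
grasp_force: 0.0
```

Request:
{"fn": "play_rows", "kwargs": {
  "dp": [
    [-4.43,0,-0.43],
    [-4.43,0,-0.43],
    [-4.43,0,-0.43],
    [-4.43,0,-0.43],
    [-4.43,0,-0.43]
  ],
  "rot": [
    [0,0,2.48],
    [0,0,2.48],
    [0,0,2.48],
    [0,0,2.48],
    [0,0,2.48]
  ]
}}

```text
clock: 1.45
eef_pos: [561.0, 173.0, 283.4]
tcp_rot: [3.14, 0.002, 2.003]
contact_force: [-0.2, 1.2, -0.2]
opening: 0.999
grasp_force: 0.0
```

Request:
{"fn": "play_rows", "kwargs": {
  "dp": [
    [-4.28,1.13,-0.43],
    [-4.28,1.13,-0.43],
    [-4.28,1.13,-0.43],
    [-4.28,1.13,-0.43],
    [-4.28,1.13,-0.43]
  ],
  "rot": [
    [0,0,2.48],
    [0,0,2.48],
    [0,0,2.48],
    [0,0,2.48],
    [0,0,2.48]
  ]
}}

```text
clock: 1.87
eef_pos: [673.9, 36.6, 300.2]
tcp_rot: [3.14, 0.002, 1.744]
contact_force: [-1.2, -0.3, -0.2]
opening: 1.001
grasp_force: 0.0
```

Request:
{"fn": "play_rows", "kwargs": {
  "dp": [
    [0,0,0],
    [0,0,0]
  ],
  "rot": [
    [0,0,0],
    [0,0,0]
  ]
}}

```text
clock: 2.03
eef_pos: [670.6, 40.7, 299.3]
tcp_rot: [-3.14, -0.001, 1.745]
contact_force: [0.3, 0.1, 0.3]
opening: 1.0
grasp_force: 0.0
```

Run:
```python
from h import *
np.set_printoptions(precision=1,suppress=True)
f=wgrab("w1")
im=f["color"][:,:,::-1]
m=proj(f,[667,35,136]); print(m)
x0,y0=[int(np.clip(v-o,0,mx)) for v,o,mx in zip(m,(110,82),(340,255))]
print(x0,y0); cv2.imwrite("pics/w1c.png",cv2.resize(im[y0:y0+165,x0:x0+220],(800,600),interpolation=cv2.INTER_CUBIC))
from rig import telemetry; s=telemetry.sense(); print(s["clock"],s["eef_pos"],s["qpos"])
```

```text
[275.2 206.3]
165 124
2.0833 [670.2  41.4 299.5] [ 0.1  0.4  1.4  0.   1.3 -0.1]
```

View pics/w1c.png

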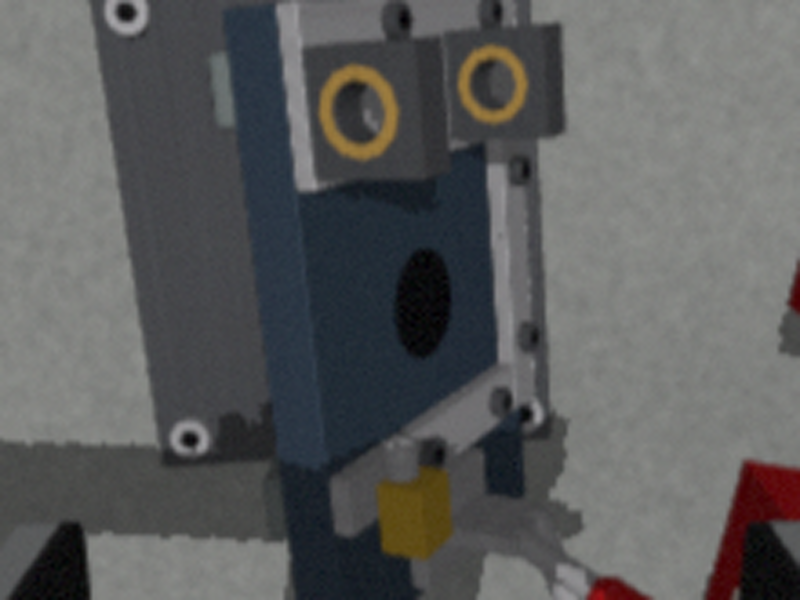

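The wrist view shows the jig from above: upper bore ring at crop (359,112), lower ring at (493,84), floor's top edge from (300,190) to (325,465), and the plunger nose at (402,458) by its yellow block.

Run:
```python
from h import *
np.set_printoptions(precision=1,suppress=True)
f=load("w1"); S,T=load("side0"),load("top0")
P=lambda x,y:(165+(x+.5)*.275-.5,124+(y+.5)*.275-.5)
# ring centres refined by colour mask
hsv=cv2.cvtColor(f["color"],cv2.COLOR_RGB2HSV); m=cv2.inRange(hsv,(12,100,100),(28,255,255)); 
cs,_=cv2.findContours(m[:190],cv2.RETR_EXTERNAL,cv2.CHAIN_APPROX_NONE)
for c in cs:
    if len(c)>20: print("ell",cv2.fitEllipse(c))
u=onz(f,P(359,112),191.6);l=onz(f,P(493,84),132.7)
print(u,l,np.linalg.norm((u-l)[:2]),"yaw",np.degrees(np.arctan2(*(l-u)[1::-1])))
a,b=onz(f,P(300,190),181.6),onz(f,P(325,465),181.6); print(a,b,np.linalg.norm(a-b),"yaw",np.degrees(np.arctan2(*(a-b)[1::-1]))-90)
a,b=onz(f,P(228,10),173.6),onz(f,P(278,460),173.6); print(a,b,"yaw",np.degrees(np.arctan2(*(a-b)[1::-1]))-90)
a,b=onz(f,P(126,12),10),onz(f,P(189,438),10); print(a,b,"yaw",np.degrees(np.arctan2(*(a-b)[1::-1]))-90)
for n,(p,h) in {"bore":(P(359,112),0)}.items():
    print("tri w-side",tri(f,p,S,(221.2,241.8)),"w-top",tri(f,p,T,(221.8,169.5)))
```

```text
ell ((439.141357421875, 181.17724609375), (5.49155855178833, 34.472999572753906), 99.4169921875)
ell ((33.43037414550781, 176.75071716308594), (21.75762939453125, 29.88941192626953), 9.33797836303711)
ell ((451.8067932128906, 157.07498168945312), (13.013833999633789, 35.143653869628906), 89.77693176269531)
ell ((263.1819763183594, 154.4247283935547), (20.59954833984375, 25.449289321899414), 169.46934509277344)
ell ((299.9774475097656, 146.71084594726562), (17.941661834716797, 20.68450355529785), 176.59869384765625)
[648.5  90.3 191.6] [681.3  98.9 132.7] 33.90684249345323 yaw 14.776303035965617
[637.2  69.  181.6] [653.7   0.4 181.6] 70.50865958436314 yaw 13.513865467221422
[613.9 106.5 173.6] [641.2  -3.8 173.6] yaw 13.907364904011231
[549.1  95.6  10. ] [592.6 -71.3  10. ] yaw 14.608291282298012
tri w-side (array([648.9,  90.4, 191.8]), np.float64(0.9395168487526432)) w-top (array([648.9,  89.1, 187.4]), np.float64(1.9555099238104252))
```

```bash
cat >> h.py <<'E'
YAW=14.2; _a=np.radians(YAW)
NR=Ro.from_euler("z",YAW,degrees=True).as_matrix()@Ro.from_euler("y",-30,degrees=True).as_matrix()
BORE=np.array([648.5,90.2,191.6]); NO=BORE-NR@[20,55,100]
def nest(*v): return NO+NR@np.array(v,float)
E
python3 - <<'E'
from h import *
print(NR.round(3).tolist(),NO)
plan(axes(hd(-123),[0,0,-1]),[480,-230,265])
E
```

```text
[[0.84, -0.245, -0.485], [0.212, 0.969, -0.123], [0.5, 0.0, 0.866]] [693.67288771  44.89702649  94.99745962]
dp [-1.463, -1.466, 0.216] rot [-0.004, 0.003, 5.544] rows 4.6
dp [-2.028, -0.423, 0.215] rot [-0.004, 0.003, 5.544] rows 4.6
dp [-1.928, 0.758, 0.215] rot [-0.004, 0.003, 5.544] rows 4.6
dp [-1.196, 1.691, 0.215] rot [-0.004, 0.003, 5.544] rows 4.6
```

Request:
{"fn": "play_rows", "kwargs": {
  "dp": [
    [-1.46,-1.47,0.21],
    [-1.46,-1.47,0.21],
    [-1.46,-1.47,0.21],
    [-1.46,-1.47,0.21],
    [-1.46,-1.47,0.21]
  ],
  "rot": [
    [0,0,5.54],
    [0,0,5.54],
    [0,0,5.54],
    [0,0,5.54],
    [0,0,5.54]
  ]
}}

```text
clock: 2.5
eef_pos: [621.9, -26.1, 291.8]
tcp_rot: [-3.141, -0.0, 1.16]
contact_force: [0.6, 1.0, -0.6]
opening: 0.995
grasp_force: 0.0
```

Request:
{"fn": "play_rows", "kwargs": {
  "dp": [
    [-2.03,-0.42,0.21],
    [-2.03,-0.42,0.21],
    [-2.03,-0.42,0.21],
    [-2.03,-0.42,0.21],
    [-2.03,-0.42,0.21]
  ],
  "rot": [
    [0,0,5.54],
    [0,0,5.54],
    [0,0,5.54],
    [0,0,5.54],
    [0,0,5.54]
  ]
}}

```text
clock: 2.92
eef_pos: [574.7, -94.1, 283.4]
tcp_rot: [-3.141, -0.0, 0.58]
contact_force: [-0.3, 0.9, 0.2]
opening: 0.994
grasp_force: 0.0
```

Request:
{"fn": "play_rows", "kwargs": {
  "dp": [
    [-1.93,0.76,0.21],
    [-1.93,0.76,0.21],
    [-1.93,0.76,0.21],
    [-1.93,0.76,0.21],
    [-1.93,0.76,0.21]
  ],
  "rot": [
    [0,0,5.54],
    [0,0,5.54],
    [0,0,5.54],
    [0,0,5.54],
    [0,0,5.54]
  ]
}}

```text
clock: 3.33
eef_pos: [527.3, -162.2, 274.9]
tcp_rot: [-3.141, 0.0, -0.001]
contact_force: [1.0, 0.2, 0.3]
opening: 1.001
grasp_force: 0.0
```

Request:
{"fn": "play_rows", "kwargs": {
  "dp": [
    [-1.2,1.69,0.21],
    [-1.2,1.69,0.21],
    [-1.2,1.69,0.21],
    [-1.2,1.69,0.21],
    [-1.2,1.69,0.21]
  ],
  "rot": [
    [0,0,5.54],
    [0,0,5.54],
    [0,0,5.54],
    [0,0,5.54],
    [0,0,5.54]
  ]
}}

```text
clock: 3.75
eef_pos: [479.9, -230.0, 266.4]
tcp_rot: [-3.141, 0.001, -0.581]
contact_force: [0.5, -0.7, -0.2]
opening: 1.004
grasp_force: 0.0
```

Request:
{"fn": "play_rows", "kwargs": {
  "dp": [
    [0,0,0],
    [0,0,0]
  ],
  "rot": [
    [0,0,0],
    [0,0,0]
  ]
}}

```text
clock: 3.92
eef_pos: [480.5, -229.9, 266.5]
tcp_rot: [-3.141, 0.0, -0.57]
contact_force: [0.1, -0.5, -0.3]
opening: 0.997
grasp_force: 0.0
```

Run:
```python
from h import *
np.set_printoptions(precision=1,suppress=True)
f=wgrab("w2")
im=f["color"][:,:,::-1]
m=proj(f,[489,-239,162]); print(m)
x0,y0=[int(np.clip(v-o,0,mx)) for v,o,mx in zip(m,(110,82),(340,255))]
print(x0,y0); cv2.imwrite("pics/w2c.png",cv2.resize(im[y0:y0+165,x0:x0+220],(800,600),interpolation=cv2.INTER_CUBIC))
from rig import telemetry; s=telemetry.sense(); print(s["clock"],s["eef_pos"],s["qpos"])
```

```text
[283.1 200.4]
173 118
3.9667 [ 480.6 -230.1  266.5] [-0.4  0.2  1.8  0.   1.2  1.7]
```

View pics/w2c.png

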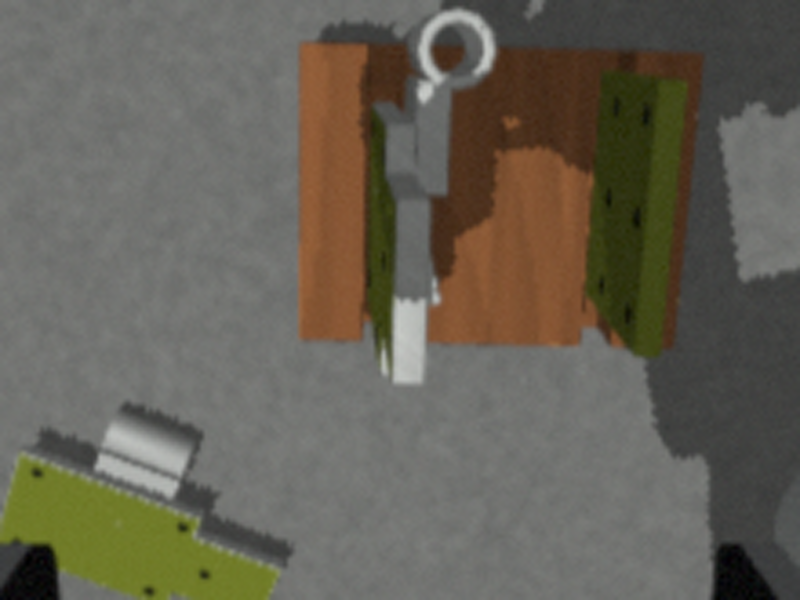

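The tail's top strip runs from crop (413,192) to (408,384) and is about 34 px wide. The knuckle ring is at (457,48), at the top of the picture (tool +x). The rack's slot wall edge is at x≈367.

The standing stepped plate with the knuckle is the bracket. The plain plate at right (665,200) and the small part lying flat at bottom left are look-alikes.

Run:
```python
from h import *
np.set_printoptions(precision=1,suppress=True)
f=load("w2")
P=lambda x,y:(173+(x+.5)*.275-.5,118+(y+.5)*.275-.5)
a,b=onz(f,P(413,192),162),onz(f,P(408,384),162); h=np.degrees(np.arctan2(*(a-b)[1::-1])); print(a,b,np.linalg.norm(a-b),"hd y_b",h,"mid",(a+b)/2)
w1,w2=onz(f,P(366,45),40),onz(f,P(364,335),40); print("wall",w1,w2,np.degrees(np.arctan2(*(w1-w2)[1::-1])))
r1,r2=onz(f,P(301,45),40),onz(f,P(702,56),40);print("rack top edge hd",np.degrees(np.arctan2(*(r2-r1)[1::-1]))+90,np.linalg.norm(r1-r2))
k=onz(f,P(457,48),12+60+22); k=onz(f,P(457,48),12+75-15+22); print("knuckle top",k)
hw=np.degrees(np.arctan2(*(w1-w2)[1::-1])); y=hd(hw);x=np.cross(y,[0,0,1])
m=(a+b)/2
print("along x_b: wall",w1@x,w2@x," tail centre",m@x,"  slot centre",(w1@x+w2@x)/2+4.75," knuckle",k@x-m@x,"along y: ",k@y-m@y)
```

```text
[ 508.8 -254.6  162. ] [ 471.2 -229.5  162. ] 45.177818913678124 hd y_b -33.747224268774936 mid [ 490. -242.  162.]
wall [ 541.3 -260.8   40. ] [ 460.4 -207.5   40. ] -33.35833113993586
rack top edge hd -34.17167213174024 129.7850899867189
knuckle top [ 527.  -282.4   94. ]
along x_b: wall -79.86168181974739 -79.8616818197474  tail centre -67.25579940914551   slot centre -75.11168181974739  knuckle 13.374337749558016 along y:  53.12283177193979
```

Run:
```python
from h import *
m=np.array([490,-242,162.]); xh=hd(-123.7); L=np.radians(3); zb=np.r_[xh[:2]*np.sin(L),np.cos(L)]
A=axes(xh-zb*(xh@zb),-zb)
Rt,p=plan(A,m+20*zb)
print("descend");plan(A,m-35*zb,Rt,p)
```

```text
dp [0.357, 0.151, 2.114] rot [0.498, 0.006, 0.174] rows 2.1
descend
dp [-0.0, -0.0, 1.375] rot [0.0, 0.0, 0.0] rows 1.3
```

Request:
{"fn": "play_rows", "kwargs": {
  "dp": [
    [0.36,0.15,1.2],
    [0.36,0.15,2.11],
    [0.36,0.15,2.11],
    [0.36,0.15,2.11],
    [0.36,0.15,2.11]
  ],
  "rot": [
    [0.5,0,0.17],
    [0.5,0,0.17],
    [0.5,0,0.17],
    [0.5,0,0.17],
    [0.5,0,0.17]
  ],
  "fingers": 0.42,
  "grip_force": 80
}}

```text
clock: 4.38
eef_pos: [490.0, -243.9, 183.3]
tcp_rot: [-3.089, 0.0, -0.591]
contact_force: [-1.2, -0.1, -0.1]
opening: 0.419
grasp_force: 0.0
```

Request:
{"fn": "play_rows", "kwargs": {
  "dp": [
    [0,0,0.3],
    [0,0,0.6],
    [0,0,0.9],
    [0,0,1.2],
    [0,0,1.37]
  ],
  "rot": [
    [0,0,0],
    [0,0,0],
    [0,0,0],
    [0,0,0],
    [0,0,0]
  ]
}}

```text
clock: 4.8
eef_pos: [491.9, -241.7, 128.2]
tcp_rot: [-3.089, -0.001, -0.591]
contact_force: [0.1, 0.1, 0.3]
opening: 0.42
grasp_force: 0.0
```

Run:
```python
from h import *
f=wgrab("w3"); im=f["color"][:,:,::-1]
cv2.imwrite("pics/w3c.png",im[120:420,80:480])
from rig import telemetry; s=telemetry.sense(); print(s["clock"],s["eef_pos"],s["tcp_rot"],s["contact_force"],s["opening"])
```

```text
4.85 [ 491.17898171 -241.41330542  126.92003971] [-3.08925803e+00  5.51086874e-04 -5.91504585e-01] [-1.3260168   1.05137897 -0.98377764] 0.4220649937967484
```

View pics/w3c.png

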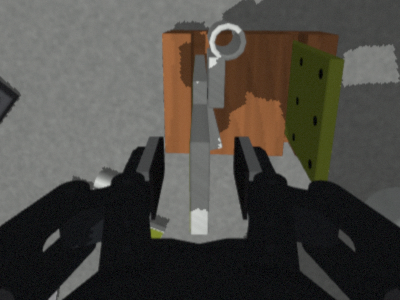

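The tail strip (crop x≈199) is centred between the fingers (crop 158 and 240), so I'll close on it.

Request:
{"fn": "play_rows", "kwargs": {
  "dp": [
    [0,0,0],
    [0,0,0],
    [0,0,0],
    [0,0,0],
    [0,0,0]
  ],
  "rot": [
    [0,0,0],
    [0,0,0],
    [0,0,0],
    [0,0,0],
    [0,0,0]
  ],
  "fingers": 0,
  "grip_force": 80
}}

```text
clock: 5.27
eef_pos: [491.7, -242.1, 128.3]
tcp_rot: [-3.089, -0.001, -0.593]
contact_force: [-0.9, 0.6, 7.0]
opening: 0.082
grasp_force: 78.3
```

Request:
{"fn": "play_rows", "kwargs": {
  "dp": [
    [0,0,-0.2],
    [0,0,-0.5],
    [0,0,-0.8],
    [0,0,-1.1],
    [0,0,-1.4]
  ],
  "rot": [
    [0,0,0],
    [0,0,0],
    [0,0,0],
    [0,0,0],
    [0,0,0]
  ]
}}

```text
clock: 5.68
eef_pos: [489.3, -244.4, 184.7]
tcp_rot: [-3.089, 0.0, -0.592]
contact_force: [-0.3, 0.7, -2.8]
opening: 0.082
grasp_force: 78.0
```

```bash
cat >> h.py <<'E'
TN=np.c_[NR[:,1],NR[:,0],-NR[:,2]]
E
python3 - <<'E'
from h import *
from rig import telemetry
s=telemetry.sense(); R0=Ro.from_euler("xyz",s["tcp_rot"]).as_matrix(); p0=s["eef_pos"]; print(p0)
Ra,pa=plan(R0,p0+[0,0,165]); print()
Rb,pb=plan(TN,nest(120,0,245),Ra,pa)
f=wgrab("w4")
E
```

```text
[ 489.26207933 -244.41993487  184.6842857 ]
dp [-0.001, -0.215, -4.119] rot [0.0, 0.0, 0.0] rows 4.0

dp [-0.022, -1.704, 0.001] rot [-0.504, 1.083, -4.509] rows 3.9
dp [0.759, -1.525, -0.043] rot [-0.504, 1.083, -4.509] rows 3.9
dp [1.371, -1.011, 0.012] rot [-0.504, 1.083, -4.509] rows 3.9
dp [1.673, -0.282, 0.153] rot [-0.504, 1.083, -4.509] rows 3.9
dp [1.594, 0.491, 0.348] rot [-0.504, 1.083, -4.509] rows 3.9
```

Request:
{"fn": "play_rows", "kwargs": {
  "dp": [
    [0,-0.2,-4.1],
    [0,-0.2,-4.1],
    [0,-0.2,-4.1],
    [0,-0.2,-4.1],
    [0,-0.2,-4.1]
  ],
  "rot": [
    [0,0,0],
    [0,0,0],
    [0,0,0],
    [0,0,0],
    [0,0,0]
  ]
}}

```text
clock: 6.15
eef_pos: [491.9, -246.4, 356.4]
tcp_rot: [-3.088, -0.012, -0.593]
contact_force: [0.8, -1.3, -1.4]
opening: 0.082
grasp_force: 79.1
```

Request:
{"fn": "play_rows", "kwargs": {
  "dp": [
    [-0.02,-1.7,0],
    [-0.02,-1.7,0],
    [-0.02,-1.7,0],
    [-0.02,-1.7,0],
    [-0.02,-1.7,0]
  ],
  "rot": [
    [-0.5,1.08,-4.51],
    [-0.5,1.08,-4.51],
    [-0.5,1.08,-4.51],
    [-0.5,1.08,-4.51],
    [-0.5,1.08,-4.51]
  ]
}}

```text
clock: 6.57
eef_pos: [525.6, -187.1, 350.7]
tcp_rot: [3.111, -0.12, -0.115]
contact_force: [0.6, -0.0, -2.3]
opening: 0.082
grasp_force: 80.2
```

Request:
{"fn": "play_rows", "kwargs": {
  "dp": [
    [0.76,-1.52,-0.04],
    [0.76,-1.52,-0.04],
    [0.76,-1.52,-0.04],
    [0.76,-1.52,-0.04],
    [0.76,-1.52,-0.04]
  ],
  "rot": [
    [-0.5,1.08,-4.51],
    [-0.5,1.08,-4.51],
    [-0.5,1.08,-4.51],
    [-0.5,1.08,-4.51],
    [-0.5,1.08,-4.51]
  ]
}}

```text
clock: 6.98
eef_pos: [562.8, -130.9, 353.8]
tcp_rot: [2.982, -0.188, 0.368]
contact_force: [-0.6, -0.4, -3.0]
opening: 0.084
grasp_force: 80.6
```

Request:
{"fn": "play_rows", "kwargs": {
  "dp": [
    [1.37,-1.01,0.01],
    [1.37,-1.01,0.01],
    [1.37,-1.01,0.01],
    [1.37,-1.01,0.01],
    [1.37,-1.01,0.01]
  ],
  "rot": [
    [-0.5,1.08,-4.51],
    [-0.5,1.08,-4.51],
    [-0.5,1.08,-4.51],
    [-0.5,1.08,-4.51],
    [-0.5,1.08,-4.51]
  ]
}}

```text
clock: 7.4
eef_pos: [600.1, -74.5, 357.3]
tcp_rot: [2.835, -0.189, 0.859]
contact_force: [0.2, -0.5, -3.4]
opening: 0.08
grasp_force: 80.6
```

Request:
{"fn": "play_rows", "kwargs": {
  "dp": [
    [1.67,-0.28,0.15],
    [1.67,-0.28,0.15],
    [1.67,-0.28,0.15],
    [1.67,-0.28,0.15],
    [1.67,-0.28,0.15]
  ],
  "rot": [
    [-0.5,1.08,-4.51],
    [-0.5,1.08,-4.51],
    [-0.5,1.08,-4.51],
    [-0.5,1.08,-4.51],
    [-0.5,1.08,-4.51]
  ]
}}

```text
clock: 7.82
eef_pos: [637.6, -18.2, 360.9]
tcp_rot: [2.706, -0.122, 1.345]
contact_force: [-1.1, -0.4, -3.2]
opening: 0.081
grasp_force: 80.6
```

Request:
{"fn": "play_rows", "kwargs": {
  "dp": [
    [1.59,0.49,0.35],
    [1.59,0.49,0.35],
    [1.59,0.49,0.35],
    [1.59,0.49,0.35],
    [1.59,0.49,0.35]
  ],
  "rot": [
    [-0.5,1.08,-4.51],
    [-0.5,1.08,-4.51],
    [-0.5,1.08,-4.51],
    [-0.5,1.08,-4.51],
    [-0.5,1.08,-4.51]
  ]
}}

```text
clock: 8.23
eef_pos: [675.2, 38.5, 364.3]
tcp_rot: [2.622, -0.004, 1.816]
contact_force: [-0.4, 0.0, -3.5]
opening: 0.078
grasp_force: 80.7
```

Request:
{"fn": "play_rows", "kwargs": {
  "dp": [
    [0,0,0],
    [0,0,0]
  ],
  "rot": [
    [0,0,0],
    [0,0,0]
  ]
}}

```text
clock: 8.4
eef_pos: [675.4, 38.6, 365.1]
tcp_rot: [2.621, -0.005, 1.81]
contact_force: [0.1, 0.4, -2.2]
opening: 0.081
grasp_force: 80.7
```

Run:
```python
from h import *
f=wgrab("w5"); im=f["color"][:,:,::-1]
cv2.imwrite("pics/w5c.png",cv2.resize(im[90:390,140:440],None,fx=2,fy=2,interpolation=cv2.INTER_CUBIC))
from rig import telemetry; s=telemetry.sense(); print(s["clock"],s["eef_pos"],s["tcp_rot"],s["contact_force"],s["opening"])
print(NR.T@(s["eef_pos"]-NO), np.degrees(Ro.from_matrix(Ro.from_euler("xyz",s["tcp_rot"]).as_matrix().T@TN).as_rotvec()))
```

```text
8.45 [675.4438603   38.75649877 365.25773396] [ 2.62071723 -0.00412101  1.81185745] [ 0.22445283  0.1028793  -2.32328439] 0.07900444910821662
[118.5211879   -1.48119098 243.64144454] [-0.15523583 -0.01099348 -0.45424717]
```

View pics/w5c.png

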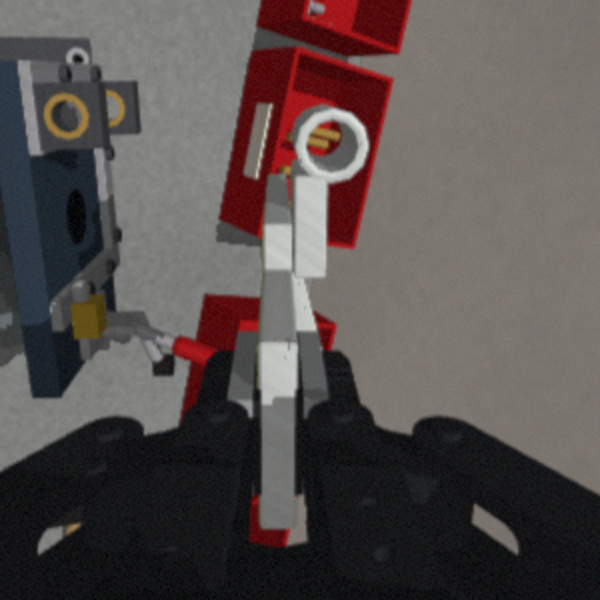

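The view shows the bracket in the gripper. The tail's end strip runs from crop (279,343) to (278,529), and the knuckle's upper ring is centred at (332,144), about 74 px across (crop scale 2, offset 140,90). Next I'll work out the pose in the hand.

Run:
```python
from h import *
np.set_printoptions(precision=1,suppress=True)
f=load("w5"); M=f["mount"]
g={"mtx":f["mtx"],"R":np.linalg.inv(M)[:3,:3],"t":np.linalg.inv(M)[:3,3]}
P=lambda x,y:(140+(x+.5)/2-.5,90+(y+.5)/2-.5)
for z in(-31,-33.7,-36):
    a,b=onz(g,P(279,343),z),onz(g,P(278,529),z); print(z,a,b,np.linalg.norm(a-b),(a+b)/2)
l,r_=onz(g,P(262,440),-33.7),onz(g,P(296,440),-33.7); print("thick",l,r_)
for z in(30,34.3,38):
    k=onz(g,P(332,144),z); e=onz(g,P(332,107),z)-onz(g,P(332,181),z); print("ring",z,k,np.linalg.norm(e))
```

```text
-31 [ 21.7  -0.3 -31. ] [-23.2  -0.5 -31. ] 44.89836208552261 [ -0.7  -0.4 -31. ]
-33.7 [ 23.   -0.3 -33.7] [-20.8  -0.5 -33.7] 43.80959885970839 [  1.1  -0.4 -33.7]
-36 [ 24.   -0.3 -36. ] [-18.8  -0.5 -36. ] 42.88213388957033 [  2.6  -0.4 -36. ]
thick [  1.2  -3.8 -33.7] [  1.2   3.2 -33.7]
ring 30 [54.9 14.7 30. ] 20.674211412544317
ring 34.3 [54.4 15.1 34.3] 21.190039655121367
ring 38 [54.1 15.4 38. ] 21.633891863850483
```

Run:
```python
from h import *
Ra,pa=plan(TN,nest(80,-0.7,118.5)); print()
plan(TN,nest(48,-0.7,118.5),Ra,pa)
```

```text
dp [0.011, -0.955, 3.131] rot [-0.026, -0.002, -0.076] rows 3.1

dp [0.0, -0.8, -0.0] rot [0.0, 0.0, 0.0] rows 0.8
```

Request:
{"fn": "play_rows", "kwargs": {
  "dp": [
    [0.01,-0.25,0.8],
    [0.01,-0.5,1.6],
    [0.01,-0.75,2.4],
    [0.01,-0.95,3.13],
    [0.01,-0.95,3.13]
  ],
  "rot": [
    [-0.03,0,-0.08],
    [-0.03,0,-0.08],
    [-0.03,0,-0.08],
    [-0.03,0,-0.08],
    [-0.03,0,-0.08]
  ]
}}

```text
clock: 8.87
eef_pos: [701.0, 47.3, 230.4]
tcp_rot: [2.627, -0.002, 1.823]
contact_force: [-1.5, 0.2, -3.8]
opening: 0.074
grasp_force: 80.7
```

Request:
{"fn": "play_rows", "kwargs": {
  "dp": [
    [0,-0.3,0],
    [0,-0.6,0],
    [0,-0.8,0],
    [0,-0.8,0],
    [0,-0.8,0]
  ],
  "rot": [
    [0,0,0],
    [0,0,0],
    [0,0,0],
    [0,0,0],
    [0,0,0]
  ]
}}

```text
clock: 9.28
eef_pos: [677.4, 39.9, 223.0]
tcp_rot: [2.615, 0.003, 1.825]
contact_force: [0.9, 0.4, -2.4]
opening: 0.083
grasp_force: 80.7
```

```bash
cat >> h.py <<'E'
def st():
    from rig import telemetry
    s=telemetry.sense(); np.set_printoptions(precision=2,suppress=True)
    print(s["clock"],"nest",NR.T@(s["eef_pos"]-NO),"rotErr",np.degrees(Ro.from_matrix(Ro.from_euler("xyz",s["tcp_rot"]).as_matrix().T@TN).as_rotvec()),"F nest",NR.T@s["contact_force"],"M",NR.T@s["wrist_torque"],s["opening"])
E
python3 - <<'E'
from h import *
st(); f=wgrab("w6"); im=f["color"][:,:,::-1]
cv2.imwrite("pics/w6c.png",cv2.resize(im[60:360,140:440],None,fx=2,fy=2,interpolation=cv2.INTER_CUBIC))
E
```

```text
9.2833 nest [ 49.3   -0.9  119.34] rotErr [ 0.15 -0.05  0.37] F nest [-0.39  0.15 -2.55] M [-0.01  0.52  0.01] 0.0829226331182307
```

View pics/w6c.png

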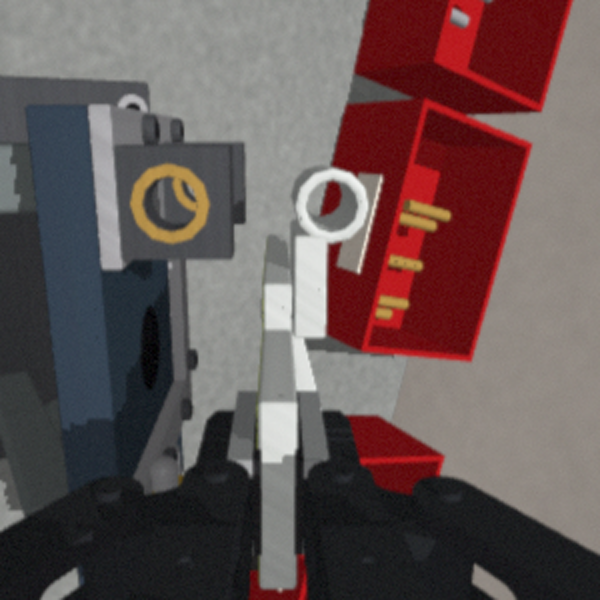

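The knuckle ring (crop 332,205) is level with the upper bore ring (crop 170,204). I'll compare them numerically.

Run:
```python
from h import *
f=load("w6"); M=f["mount"]
g={"mtx":f["mtx"],"R":np.linalg.inv(M)[:3,:3],"t":np.linalg.inv(M)[:3,3]}
P=lambda x,y:(140+(x+.5)/2-.5,60+(y+.5)/2-.5)
print("bore tool",onz(g,P(170,204),19.3),"knuckle",onz(g,P(332,205),34.3))
# floor top edge x=0,z=100 : tool z 19.3
print("floor edge",onz(g,P(120,268),19.3), onz(g,P(147,480),19.3)); st()
```

```text
bore tool [ 56.01770704 -29.11502896  19.3       ] knuckle [54.16199157 15.10322375 34.3       ]
floor edge [ 38.73801377 -43.63810759  19.3       ] [-26.82795124 -40.26848053  19.3       ]
9.3333 nest [ 49.85  -0.94 119.29] rotErr [ 0.19 -0.04  0.4 ] F nest [ 0.35 -0.44 -2.71] M [-0.01  0.48  0.04] 0.08121526095704361
```

Request:
{"fn": "play_rows", "kwargs": {
  "dp": [
    [0.02,-0.2,0],
    [0.02,-0.35,0],
    [0.02,-0.5,0],
    [0.02,-0.6,0],
    [0.02,-0.6,0]
  ],
  "rot": [
    [0.03,0,0.06],
    [0.03,0,0.06],
    [0.03,0,0.06],
    [0.03,0,0.06],
    [0.03,0,0.06]
  ]
}}

```text
clock: 9.75
eef_pos: [655.4, 35.3, 208.6]
tcp_rot: [2.622, -0.001, 1.821]
contact_force: [-0.1, -0.3, -2.7]
opening: 0.08
grasp_force: 80.6
```

Request:
{"fn": "play_rows", "kwargs": {
  "dp": [
    [0,-0.06,0],
    [0,-0.12,0],
    [0,-0.18,0],
    [0,-0.18,0],
    [0,-0.18,0]
  ],
  "rot": [
    [0,0,0],
    [0,0,0],
    [0,0,0],
    [0,0,0],
    [0,0,0]
  ]
}}

```text
clock: 10.17
eef_pos: [651.7, 34.0, 206.9]
tcp_rot: [2.618, 0.0, 1.821]
contact_force: [2.9, 1.7, -0.7]
opening: 0.078
grasp_force: 80.7
```

```bash
python3 -c "
from h import *
st()"
```

```text
10.1667 nest [ 18.43  -0.32 118.62] rotErr [ 0.02 -0.04  0.11] F nest [ 2.4   0.94 -2.25] M [ 0.11 -0.35  0.2 ] 0.07827867267369304
```

Request:
{"fn": "play_rows", "kwargs": {
  "dp": [
    [0,-0.04,0],
    [0,-0.08,0],
    [0,-0.12,0],
    [0,-0.12,0]
  ],
  "rot": [
    [0,0,0],
    [0,0,0],
    [0,0,0],
    [0,0,0]
  ]
}}

```text
clock: 10.5
eef_pos: [650.2, 33.1, 206.6]
tcp_rot: [2.612, 0.002, 1.82]
contact_force: [11.7, 5.8, -0.3]
opening: 0.085
grasp_force: 79.9
```

```bash
python3 -c "
from h import *
st()"
```

```text
10.5 nest [ 16.82  -0.73 119.12] rotErr [0.34 0.04 0.14] F nest [10.96  2.72 -6.64] M [ 0.84 -2.22  0.49] 0.08516958375439498
```

Request:
{"fn": "play_rows", "kwargs": {
  "dp": [
    [0,-0.03,0],
    [0,-0.06,0],
    [0,-0.08,0],
    [0,-0.08,0]
  ],
  "rot": [
    [0,0,0],
    [0,0,0],
    [0,0,0],
    [0,0,0]
  ]
}}

```text
clock: 10.83
eef_pos: [647.8, 32.7, 205.6]
tcp_rot: [2.611, 0.002, 1.821]
contact_force: [3.7, 6.7, 2.0]
opening: 0.075
grasp_force: 80.9
```

```bash
python3 -c "
from h import *
st()"
```

```text
10.8333 nest [ 14.25  -0.61 119.54] rotErr [0.38 0.03 0.15] F nest [ 5.54  5.55 -0.94] M [ 1.1  -0.83  0.22] 0.07481157365300277
```

Request:
{"fn": "play_rows", "kwargs": {
  "dp": [
    [0,-0.03,0],
    [0,-0.06,0],
    [0,-0.09,0],
    [0,-0.09,0],
    [0,-0.09,0]
  ],
  "rot": [
    [0,0,0],
    [0,0,0],
    [0,0,0],
    [0,0,0],
    [0,0,0]
  ]
}}

```text
clock: 11.25
eef_pos: [640.4, 31.4, 199.7]
tcp_rot: [2.621, -0.001, 1.821]
contact_force: [-0.7, 2.2, -2.3]
opening: 0.085
grasp_force: 80.7
```

```bash
python3 -c "
from h import *
st()"
```

```text
11.25 nest [  4.75   0.02 118.18] rotErr [-0.17 -0.1   0.07] F nest [-1.24  2.31 -1.97] M [0.42 0.05 0.01] 0.08463245426478669
```

Request:
{"fn": "play_rows", "kwargs": {
  "dp": [
    [0,-0.03,0],
    [0,-0.06,0],
    [0,-0.06,0],
    [0,-0.06,0]
  ],
  "rot": [
    [0,0,0],
    [0,0,0],
    [0,0,0],
    [0,0,0]
  ]
}}

```text
clock: 11.58
eef_pos: [640.2, 31.2, 199.8]
tcp_rot: [2.617, 0.0, 1.821]
contact_force: [7.4, 4.2, -3.0]
opening: 0.082
grasp_force: 80.0
```

```bash
python3 -c "
from h import *
st()"
```

```text
11.5833 nest [  4.57  -0.14 118.37] rotErr [ 0.03 -0.05  0.09] F nest [ 5.57  2.22 -6.68] M [ 0.97 -0.75  0.16] 0.0821776105126178
```

It snapped past the plunger and now lies on the floor (TCP x = 4.6). Next I'll slide it down to the stop.

Request:
{"fn": "play_rows", "kwargs": {
  "dp": [
    [0,0,0.02],
    [0,0,0.04],
    [0,0,0.06],
    [0,0,0.06],
    [0,0,0.06]
  ],
  "rot": [
    [0,0,0],
    [0,0,0],
    [0,0,0],
    [0,0,0],
    [0,0,0]
  ]
}}

```text
clock: 12.0
eef_pos: [641.2, 31.4, 198.2]
tcp_rot: [2.617, 0.0, 1.821]
contact_force: [3.0, 5.1, 4.7]
opening: 0.08
grasp_force: 81.6
```

```bash
python3 -c "
from h import *
st()"
```

```text
12.0 nest [  4.66  -0.24 116.43] rotErr [ 0.04 -0.04  0.11] F nest [5.96 4.22 1.95] M [ 0.79 -0.58  0.23] 0.08044010985681305
```

Request:
{"fn": "play_rows", "kwargs": {
  "dp": [
    [0,0,0.02],
    [0,0,0.04],
    [0,0,0.04],
    [0,0,0.04]
  ],
  "rot": [
    [0,0,0],
    [0,0,0],
    [0,0,0],
    [0,0,0]
  ]
}}

```text
clock: 12.33
eef_pos: [641.6, 31.1, 198.0]
tcp_rot: [2.617, 0.001, 1.82]
contact_force: [-12.4, -0.8, 22.1]
opening: 0.08
grasp_force: 85.2
```

```bash
python3 -c "
from h import *
st()"
```

```text
12.3333 nest [  4.82  -0.64 116.1 ] rotErr [ 0.08 -0.02  0.1 ] F nest [ 0.48  2.28 25.19] M [0.77 0.34 0.05] 0.07995186703955394
```

Request:
{"fn": "play_rows", "kwargs": {
  "dp": [
    [0,0,-0.03],
    [0,0,-0.03],
    [0,0,-0.03]
  ],
  "rot": [
    [0,0,0],
    [0,0,0],
    [0,0,0]
  ]
}}

```text
clock: 12.58
eef_pos: [641.3, 31.2, 198.1]
tcp_rot: [2.617, 0.0, 1.82]
contact_force: [-2.7, 2.9, 9.9]
opening: 0.082
grasp_force: 82.4
```

Request:
{"fn": "play_rows", "kwargs": {
  "dp": [
    [0,0,0],
    [0,0,0],
    [0,0,0],
    [0,0,0],
    [0,0,0]
  ],
  "rot": [
    [0,0,0],
    [0,0,0],
    [0,0,0],
    [0,0,0],
    [0,0,0]
  ],
  "fingers": 0.4
}}

```text
clock: 13.0
eef_pos: [640.0, 31.1, 196.2]
tcp_rot: [2.621, -0.0, 1.821]
contact_force: [-0.5, 0.3, -0.4]
opening: 0.401
grasp_force: 0.0
```

Request:
{"fn": "play_rows", "kwargs": {
  "dp": [
    [0,0,-0.4],
    [0,0,-0.9],
    [0,0,-1.5],
    [0,0,-2.2],
    [0,0,-3]
  ],
  "rot": [
    [0,0,0],
    [0,0,0],
    [0,0,0],
    [0,0,0],
    [0,0,0]
  ]
}}

```text
clock: 13.42
eef_pos: [581.2, 16.3, 300.3]
tcp_rot: [2.622, -0.001, 1.821]
contact_force: [-0.2, -0.3, 0.6]
opening: 0.4
grasp_force: 0.0
```

Run:
```python
from h import *
st(); f=wgrab("w7"); im=f["color"][:,:,::-1]
cv2.imwrite("pics/w7c.png",cv2.resize(im[60:360,80:480],None,fx=2,fy=2,interpolation=cv2.INTER_CUBIC))
```

```text
13.4167 nest [  2.17  -0.1  235.86] rotErr [-0.23 -0.1   0.08] F nest [ 0.11 -0.21  0.65] M [-0.02  0.2   0.05] 0.4000334050982756
```

View pics/w7c.png

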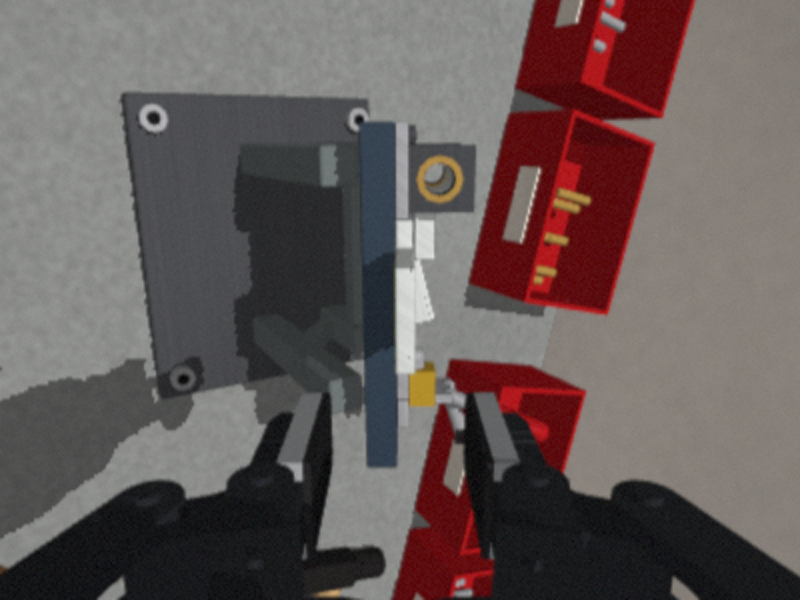

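The bracket lies flat: the tail strip at crop (405,325) is flush with the floor edge at x=397, and the yellow block and ball are beside its edge. The knuckle bore shows through the upper lug's ring, whose centre is at (439,179). The next target is the blue pin.

Run:
```python
from h import *
f=load("w7"); P=lambda x,y:(80+(x+.5)/2-.5,60+(y+.5)/2-.5)
c,d=ray(f,P(439,179)); n=NR[:,2]; X=c+d*((nest(0,0,100)-c)@n)/(d@n); print("bore nest",NR.T@(X-NO))
plan(axes(hd(14.2),[0,0,-1]),[475,335,270])
```

```text
bore nest [ 19.331261   55.1168832 100.       ]
dp [4.195, -0.491, 0.239] rot [2.513, 0.004, 0.011] rows 4.1
dp [4.195, -0.416, 0.361] rot [2.513, 0.004, 0.011] rows 4.1
```

Request:
{"fn": "play_rows", "kwargs": {
  "dp": [
    [4.2,-0.49,0.24],
    [4.2,-0.49,0.24],
    [4.2,-0.49,0.24],
    [4.2,-0.49,0.24],
    [4.2,-0.49,0.24]
  ],
  "rot": [
    [2.51,0,0],
    [2.51,0,0],
    [2.51,0,0],
    [2.51,0,0],
    [2.51,0,0]
  ]
}}

```text
clock: 13.88
eef_pos: [527.5, 180.8, 281.7]
tcp_rot: [2.884, -0.002, 1.823]
contact_force: [0.7, 0.6, 0.1]
opening: 0.4
grasp_force: 0.0
```

Request:
{"fn": "play_rows", "kwargs": {
  "dp": [
    [4.2,-0.42,0.36],
    [4.2,-0.42,0.36],
    [4.2,-0.42,0.36],
    [4.2,-0.42,0.36],
    [4.2,-0.42,0.36]
  ],
  "rot": [
    [2.51,0,0],
    [2.51,0,0],
    [2.51,0,0],
    [2.51,0,0],
    [2.51,0,0]
  ]
}}

```text
clock: 14.3
eef_pos: [473.3, 341.2, 262.7]
tcp_rot: [-3.136, -0.002, 1.824]
contact_force: [-0.7, -0.3, 0.5]
opening: 0.403
grasp_force: 0.0
```

Request:
{"fn": "play_rows", "kwargs": {
  "dp": [
    [0,0,0],
    [0,0,0],
    [0,0,0]
  ],
  "rot": [
    [0,0,0],
    [0,0,0],
    [0,0,0]
  ]
}}

```text
clock: 14.55
eef_pos: [475.6, 334.7, 264.5]
tcp_rot: [-3.138, 0.0, 1.82]
contact_force: [0.4, -0.1, 0.3]
opening: 0.4
grasp_force: 0.0
```

Run:
```python
from h import *
st(); f=wgrab("w8"); im=f["color"][:,:,::-1]
print(proj(f,[485,347,160]))
m=cv2.inRange(cv2.cvtColor(f["color"],cv2.COLOR_RGB2HSV),(108,110,40),(132,255,255))
n,l,s_,c=cv2.connectedComponentsWithStats(m)
for i in range(1,n):
    if s_[i,4]>40: print(s_[i],c[i])
cv2.imwrite("pics/w8c.png",cv2.resize(im[60:360,80:480],None,fx=2,fy=2,interpolation=cv2.INTER_CUBIC))
```

```text
14.55 nest [-36.78 334.45 216.92] rotErr [-30.22  -0.01   0.08] F nest [ 0.48 -0.2   0.02] M [-0.08 -0.04  0.01] 0.39992959267880224
[294.14 206.75]
[533  11  14  70 398] [538.82  49.61]
[282 190  23  30 540] [292.29 204.98]
```

View pics/w8c.png

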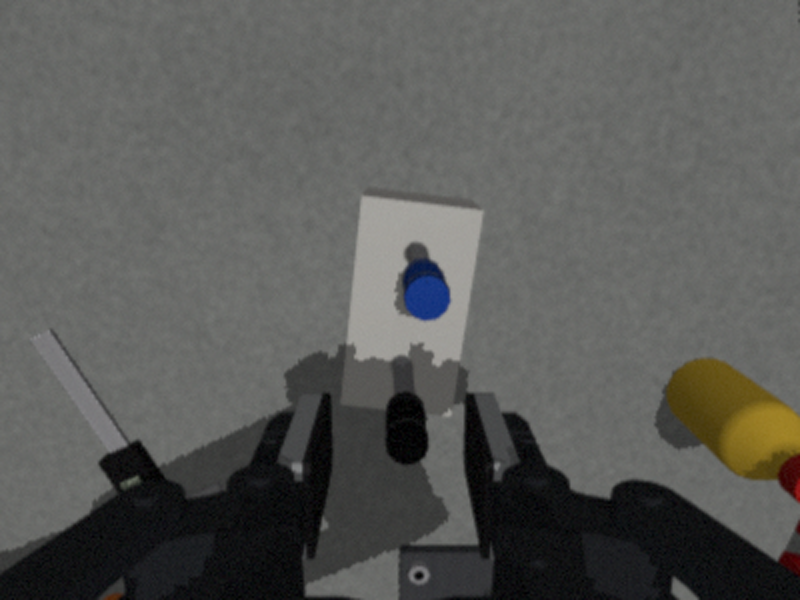

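The blue handle's top disc is at crop (427,298), about 45 px across, and its shank enters the white block at (416,252). The black pin stands at (407,430), on the robot-right side. The blue handle is unmistakable.

Run:
```python
from h import *
f=load("w8"); P=lambda x,y:(80+(x+.5)/2-.5,60+(y+.5)/2-.5)
t=onz(f,P(427,298),160); h=onz(f,P(416,252),60); print("top",t,"hole",h,"lean deg",np.degrees((t-h)[:2]/100))
k=onz(f,P(407,443),160);print("black",k,np.linalg.norm(t-k))
b=[onz(f,P(*q),60) for q in((362,196),(483,210),(343,405))]; print(b,np.linalg.norm(b[0]-b[1]))
# top disc: brighter blue
hsv=cv2.cvtColor(f["color"],cv2.COLOR_RGB2HSV); m=cv2.inRange(hsv,(108,110,110),(132,255,255)); m[:,400:]=0
c=max(cv2.findContours(m,cv2.RETR_EXTERNAL,cv2.CHAIN_APPROX_NONE)[0],key=len); e=cv2.fitEllipse(c);print(e,onz(f,e[0],160))
S=load("side0");print("tri side check", proj(S,t),proj(S,t-[0,0,20]))
```

```text
top [484.72390483 345.12574444 160.        ] hole [482.17965445 345.73748773  60.        ] lean deg [ 1.45774809 -0.35050309]
black [493.62873998 277.13862224 160.        ] 68.56781222993347
[array([444.39256725, 369.16662877,  60.        ]), array([512.94658054, 378.56219411,  60.        ]), array([462.61663312, 240.69887616,  60.        ])] 69.19486531904059
((293.3573303222656, 208.7163543701172), (20.475095748901367, 21.413728713989258), 62.10716247558594) [484.80405211 345.17661314 160.        ]
tri side check [290.13809608 370.89294501] [289.62459029 376.9951489 ]
```

Run:
```python
from h import *
t=np.array([484.8,345.2,160]); zp=np.array([.0254,-.006,1]); zp/=np.linalg.norm(zp); y=hd(14.2); A=axes(y-zp*(y@zp),-zp)
Ra,pa=plan(A,t+25*zp); plan(A,t-33*zp,Ra,pa); print((t-33*zp))
```

```text
dp [0.195, 0.306, 1.99] rot [0.187, 0.114, 0.005] rows 1.9
dp [0.0, 0.0, 1.45] rot [0.0, 0.0, 0.0] rows 1.4
[483.96208533 345.3979326  127.0112334 ]
```

Request:
{"fn": "play_rows", "kwargs": {
  "dp": [
    [0.2,0.31,1],
    [0.2,0.31,1.99],
    [0.2,0.31,1.99],
    [0.2,0.31,1.99],
    [0.2,0.31,1.99]
  ],
  "rot": [
    [0.19,0.11,0],
    [0.19,0.11,0],
    [0.19,0.11,0],
    [0.19,0.11,0],
    [0.19,0.11,0]
  ],
  "fingers": 0.5
}}

```text
clock: 15.02
eef_pos: [485.9, 346.2, 186.5]
tcp_rot: [-3.119, -0.012, 1.819]
contact_force: [-0.3, 0.1, 0.0]
opening: 0.502
grasp_force: 0.0
```

Request:
{"fn": "play_rows", "kwargs": {
  "dp": [
    [0,0,0.4],
    [0,0,0.8],
    [0,0,1.2],
    [0,0,1.45],
    [0,0,1.45]
  ],
  "rot": [
    [0,0,0],
    [0,0,0],
    [0,0,0],
    [0,0,0],
    [0,0,0]
  ]
}}

```text
clock: 15.43
eef_pos: [483.4, 346.7, 127.0]
tcp_rot: [-3.118, -0.012, 1.82]
contact_force: [-0.6, -0.1, 0.4]
opening: 0.494
grasp_force: 0.0
```

Run:
```python
from h import *
st(); f=wgrab("w9"); M=f["mount"]; g={"mtx":f["mtx"],"R":np.linalg.inv(M)[:3,:3],"t":np.linalg.inv(M)[:3,3]}
hsv=cv2.cvtColor(f["color"],cv2.COLOR_RGB2HSV); m=cv2.inRange(hsv,(108,110,40),(132,255,255)); m[:,400:]=0;m[:,:170]=0
n,l,s_,c=cv2.connectedComponentsWithStats(m)
for i in range(1,n):
    if s_[i,4]>40: print(s_[i],c[i])
m=cv2.inRange(hsv,(108,110,100),(132,255,255)); m[:,400:]=0;m[:,:170]=0
c=max(cv2.findContours(m,cv2.RETR_EXTERNAL,cv2.CHAIN_APPROX_NONE)[0],key=len); e=cv2.fitEllipse(c);print(e,onz(g,e[0],-33))
```

```text
15.4333 nest [-96.4  344.16  92.61] rotErr [-31.37  -0.68  -0.07] F nest [-0.31  0.05  0.59] M [0.03 0.06 0.01] 0.49400688190282704
[ 258  256   46   79 2742] [280.33 297.73]Traceback (most recent call last):
  File "<stdin>", line 8, in <module>
ValueError: max() iterable argument is empty
```

Request:
{"fn": "play_rows", "kwargs": {
  "dp": [
    [0,0,0],
    [0,0,0],
    [0,0,0],
    [0,0,0],
    [0,0,0]
  ],
  "rot": [
    [0,0,0],
    [0,0,0],
    [0,0,0],
    [0,0,0],
    [0,0,0]
  ],
  "fingers": 0,
  "grip_force": 60
}}

```text
clock: 15.9
eef_pos: [484.4, 347.7, 128.4]
tcp_rot: [-3.12, -0.013, 1.821]
contact_force: [0.1, 0.4, 8.0]
opening: 0.208
grasp_force: 58.5
```

Run:
```python
from h import *
st(); from rig import telemetry; print(telemetry.sense()["eef_pos"])
f=wgrab("w10"); M=f["mount"]; g={"mtx":f["mtx"],"R":np.linalg.inv(M)[:3,:3],"t":np.linalg.inv(M)[:3,3]}
hsv=cv2.cvtColor(f["color"],cv2.COLOR_RGB2HSV); m=cv2.inRange(hsv,(108,110,20),(132,255,255)); m[:,400:]=0;m[:,:170]=0
n,l,s_,c=cv2.connectedComponentsWithStats(m); i=1+np.argmax(s_[1:,4]); print(s_[i],c[i])
print(hsv[250:345:5,int(c[i][0])].tolist())
x,y,w,h=s_[i][:4]
for z in(-31,-33,-35): print("disc bottom edge",onz(g,(x+w/2-.5,y+h-.5),z),"lateral width",(onz(g,(x+w-.5,y+h-w/2),z)-onz(g,(x-.5,y+h-w/2),z))[1])
```

```text
15.9 nest [-94.63 344.83  93.22] rotErr [-31.22  -0.75  -0.07] F nest [4.2  0.38 6.79] M [-0.06  0.05  0.03] 0.20761666315652044
[484.44 347.66 128.41]
[ 257  256   44   78 2624] [278.67 296.7 ]
[[120, 7, 69], [110, 13, 60], [113, 137, 54], [110, 229, 70], [113, 177, 72], [110, 225, 67], [113, 203, 68], [110, 85, 54], [113, 191, 56], [112, 208, 71], [112, 222, 69], [109, 243, 66], [112, 207, 69], [110, 229, 68], [112, 247, 66], [112, 236, 67], [109, 236, 67], [23, 12, 86], [23, 12, 88]]
disc bottom edge [-12.24  -0.35 -31.  ] lateral width 18.60637594331042
disc bottom edge [-10.71  -0.34 -33.  ] lateral width 18.271769366313187
disc bottom edge [ -9.18  -0.34 -35.  ] lateral width 17.937162789315956
```

Run:
```python
from h import *
from rig import telemetry
s=telemetry.sense(); R0=Ro.from_euler("xyz",s["tcp_rot"]).as_matrix(); p0=s["eef_pos"]
Ra,pa=R0,p0-120*R0[:,2]
Rb,pb=plan(TN,nest(20,57.1,270),Ra,pa); print(pa,pb)
```

```text
dp [-3.563, 0.072, -1.178] rot [-2.602, -0.062, -0.006] rows 3.6
dp [-3.571, 0.381, -1.092] rot [-2.602, -0.062, -0.006] rows 3.6
[487.28992303 346.81146357 248.38164905] [565.58199975  71.38470744 338.82431864]
```

Request:
{"fn": "play_rows", "kwargs": {
  "dp": [
    [0,0,-0.4],
    [0,0,-1.0],
    [0,0,-1.7],
    [0,0,-2.4],
    [0,0,-3.0]
  ],
  "rot": [
    [0,0,0],
    [0,0,0],
    [0,0,0],
    [0,0,0],
    [0,0,0]
  ]
}}

```text
clock: 16.37
eef_pos: [486.7, 346.4, 249.0]
tcp_rot: [-3.119, -0.012, 1.821]
contact_force: [-0.1, 0.5, -1.7]
opening: 0.203
grasp_force: 58.9
```

Request:
{"fn": "play_rows", "kwargs": {
  "dp": [
    [-3.56,0.07,-1.18],
    [-3.56,0.07,-1.18],
    [-3.56,0.07,-1.18],
    [-3.56,0.07,-1.18],
    [-3.56,0.07,-1.18]
  ],
  "rot": [
    [-2.6,-0.06,0],
    [-2.6,-0.06,0],
    [-2.6,-0.06,0],
    [-2.6,-0.06,0],
    [-2.6,-0.06,0]
  ]
}}

```text
clock: 16.78
eef_pos: [526.4, 205.3, 294.8]
tcp_rot: [2.89, -0.005, 1.818]
contact_force: [0.3, 0.3, -0.5]
opening: 0.202
grasp_force: 59.3
```

Request:
{"fn": "play_rows", "kwargs": {
  "dp": [
    [-3.57,0.38,-1.09],
    [-3.57,0.38,-1.09],
    [-3.57,0.38,-1.09],
    [-3.57,0.38,-1.09],
    [-3.57,0.38,-1.09]
  ],
  "rot": [
    [-2.6,-0.06,0],
    [-2.6,-0.06,0],
    [-2.6,-0.06,0],
    [-2.6,-0.06,0],
    [-2.6,-0.06,0]
  ]
}}

```text
clock: 17.2
eef_pos: [566.0, 67.9, 339.7]
tcp_rot: [2.617, 0.001, 1.814]
contact_force: [0.8, -0.2, -0.7]
opening: 0.206
grasp_force: 59.4
```

Request:
{"fn": "play_rows", "kwargs": {
  "dp": [
    [0,0,0],
    [0,0,0],
    [0,0,0]
  ],
  "rot": [
    [0,0,0],
    [0,0,0],
    [0,0,0]
  ]
}}

```text
clock: 17.45
eef_pos: [564.4, 72.2, 336.7]
tcp_rot: [2.622, -0.0, 1.819]
contact_force: [-0.9, -0.4, -1.1]
opening: 0.202
grasp_force: 59.4
```

Run:
```python
from h import *
from rig import optics
st()
f=wgrab("w11"); M=f["mount"]; g={"mtx":f["mtx"],"R":np.linalg.inv(M)[:3,:3],"t":np.linalg.inv(M)[:3,3]}
hsv=cv2.cvtColor(f["color"],cv2.COLOR_RGB2HSV)
for nm,z0,z1 in(("handle",(108,90,20),(132,255,255)),("ring",(12,90,90),(28,255,255))):
    m=cv2.inRange(hsv,z0,z1); m[:,420:]=0;m[:,150:150]=0
    n,l,s_,c=cv2.connectedComponentsWithStats(m)
    for i in range(1,n):
        if s_[i,4]>60: print(nm,s_[i],c[i])
# predicted axis points in image: tip, handle top, bore
for n_,p in(("tip",(-2,0,118.4)),("shank top",(-2,0,8.4)),("top",(-2,0,-31.6)),("bore",(55.1-57.1,0,170))): print(n_,proj(g,p))
S=optics.grab_frame("side"); hs=cv2.cvtColor(S["color"],cv2.COLOR_RGB2HSV); m=cv2.inRange(hs,(108,110,40),(132,255,255)); m[:,:150]=0; m[:,320:]=0;m[:120]=0
n,l,s_,c=cv2.connectedComponentsWithStats(m)
for i in range(1,n):
    if s_[i,4]>40: print("side",s_[i],c[i])
np.savez("pics/side1.npz",**S)
```

```text
17.45 nest [ 18.12  58.17 268.64] rotErr [-0.25 -0.02 -0.01] F nest [-1.4  -0.12 -0.51] M [ 0.01  0.4  -0.01] 0.20215865829241964
handle [ 257  256   44   78 2705] [278.75 296.35]
ring [ 268   31   58   49 1964] [296.37  56.28]
ring [341 184  19  10 132] [349.23 188.27]
ring [272 194  20  19 179] [281.56 203.01]
tip [279.48 215.36]
shank top [279.67 270.7 ]
top [279.81 313.57]
bore [279.43 201.95]
side [256 169  18  20 126] [265.87 179.17]
```

Run:
```python
from h import *
f=load("w11"); g=cv2.cvtColor(f["color"],cv2.COLOR_RGB2GRAY)
for r in range(206,258,3): print(r,g[r,262:300].tolist())
```

```text
206 [71, 133, 151, 154, 156, 156, 133, 86, 69, 70, 95, 128, 131, 106, 73, 66, 77, 92, 109, 108, 108, 97, 91, 68, 43, 66, 120, 134, 127, 89, 74, 70, 69, 73, 91, 135, 143, 142]
209 [74, 127, 153, 154, 151, 150, 133, 86, 70, 70, 70, 87, 110, 131, 134, 124, 104, 89, 78, 64, 65, 78, 88, 108, 123, 133, 132, 115, 88, 75, 72, 73, 72, 75, 88, 129, 141, 140]
212 [66, 97, 145, 154, 157, 158, 137, 88, 70, 67, 66, 69, 68, 70, 86, 94, 106, 107, 120, 121, 121, 116, 110, 103, 92, 75, 68, 69, 70, 72, 68, 71, 72, 73, 90, 125, 133, 137]
215 [60, 94, 141, 152, 157, 157, 140, 89, 70, 68, 68, 70, 68, 70, 68, 72, 78, 80, 85, 82, 74, 71, 71, 72, 70, 71, 68, 70, 72, 72, 70, 69, 69, 73, 91, 127, 134, 135]
218 [61, 83, 138, 149, 153, 152, 154, 125, 121, 103, 128, 159, 120, 81, 72, 80, 84, 90, 92, 101, 102, 105, 119, 132, 137, 133, 131, 131, 135, 134, 134, 138, 138, 141, 140, 143, 143, 139]
221 [60, 95, 189, 200, 200, 202, 202, 198, 185, 117, 96, 76, 74, 70, 76, 81, 82, 89, 93, 99, 104, 106, 107, 111, 132, 134, 137, 133, 132, 137, 136, 136, 140, 143, 144, 142, 142, 138]
224 [61, 97, 190, 203, 204, 206, 207, 206
[... 1449 characters left out ...]
 189, 180, 182, 144, 96, 75, 75, 73, 75, 79, 84, 89, 91, 94, 98, 100, 102, 102, 103, 110, 108, 111, 124, 131, 132, 133, 134, 134, 132, 133, 133, 131, 133, 129]
251 [201, 208, 209, 208, 208, 209, 205, 148, 89, 70, 69, 74, 74, 75, 82, 88, 91, 91, 97, 100, 103, 101, 102, 108, 109, 109, 116, 128, 134, 135, 131, 130, 127, 128, 130, 128, 131, 130]
254 [196, 203, 207, 205, 208, 209, 203, 137, 82, 71, 70, 72, 75, 72, 75, 73, 72, 71, 75, 74, 98, 104, 106, 107, 104, 107, 117, 129, 135, 132, 128, 129, 128, 128, 131, 130, 126, 126]
257 [181, 199, 203, 204, 205, 207, 201, 129, 77, 61, 52, 55, 55, 51, 44, 42, 39, 40, 38, 36, 35, 49, 71, 90, 102, 106, 113, 123, 131, 129, 131, 132, 136, 130, 67, 25, 24, 41]
```

Request:
{"fn": "play_rows", "kwargs": {
  "dp": [
    [-0.03,0.06,0.2],
    [-0.03,0.06,0.5],
    [-0.03,0.06,0.8],
    [-0.03,0.06,1.05],
    [-0.03,0.06,1.05]
  ],
  "rot": [
    [-0.04,0,0],
    [-0.04,0,0],
    [-0.04,0,0],
    [-0.04,0,0],
    [-0.04,0,0]
  ]
}}

```text
clock: 17.97
eef_pos: [587.1, 76.2, 299.4]
tcp_rot: [2.62, -0.0, 1.818]
contact_force: [-0.7, -0.2, -2.1]
opening: 0.205
grasp_force: 59.4
```

Run:
```python
from h import *
st(); f=wgrab("w12"); hsv=cv2.cvtColor(f["color"],cv2.COLOR_RGB2HSV); g=cv2.cvtColor(f["color"],cv2.COLOR_RGB2GRAY)
m=cv2.inRange(hsv,(12,90,90),(28,255,255))[150:260,230:330]
ys,xs=np.nonzero(m); print("ring x",xs.min()+230,xs.max()+230,"y",ys.min()+150,ys.max()+150)
for r in (206,212,218,224,230): 
    print(r, np.nonzero(m[r-150])[0]+230, g[r,262:300].tolist())
st()
```

```text
17.9667 nest [ 19.41  56.47 224.82] rotErr [-0.12 -0.01 -0.02] F nest [-1.65 -0.07 -1.47] M [ 0.03  0.46 -0.03] 0.20527495099654705
ring x 269 291 y 188 221
206 [271 272 273 274 275 276 284 285 286 287 288 289] [158, 165, 165, 105, 71, 73, 73, 69, 75, 98, 122, 136, 140, 135, 123, 118, 113, 112, 108, 107, 114, 118, 127, 137, 143, 140, 127, 104, 79, 72, 74, 72, 72, 72, 74, 96, 136, 143]
212 [269 270 271 272 288 289 290 291] [163, 163, 169, 103, 75, 70, 81, 124, 138, 138, 110, 122, 168, 122, 101, 101, 101, 98, 100, 100, 100, 102, 102, 108, 105, 76, 119, 138, 141, 113, 81, 73, 73, 74, 73, 93, 138, 146]
218 [271 272 273 286 287 288 289] [126, 124, 102, 61, 45, 45, 46, 46, 66, 81, 83, 82, 70, 73, 74, 79, 85, 90, 95, 100, 107, 107, 96, 87, 117, 137, 140, 136, 103, 78, 72, 74, 72, 74, 79, 105, 135, 141]
224 [] [98, 99, 95, 62, 46, 43, 43, 44, 49, 48, 61, 71, 74, 74, 77, 81, 88, 92, 98, 104, 105, 111, 113, 112, 96, 74, 72, 73, 75, 73, 72, 70, 71, 75, 80, 109, 138, 145]
230 [] [103, 104, 108, 128, 130, 140, 107, 117, 190, 167, 99, 74, 75, 76, 82, 85, 90, 95, 102, 103, 107, 105, 112, 111, 121, 138, 142, 140, 142, 142, 138, 138, 140, 140, 142, 137, 139, 141]
18.0167 nest [ 19.88  56.34 225.73] rotErr [-0.08 -0.   -0.02] F nest [-1.47 -0.46 -1.48] M [-0.03  0.38 -0.05] 0.20451639117841913
```

Request:
{"fn": "play_rows", "kwargs": {
  "dp": [
    [0.025,0.02,0.05],
    [0.025,0.02,0.15],
    [0.025,0.02,0.25],
    [0.025,0.02,0.35],
    [0.025,0.02,0.35]
  ],
  "rot": [
    [0,0,0],
    [0,0,0],
    [0,0,0],
    [0,0,0],
    [0,0,0]
  ]
}}

```text
clock: 18.43
eef_pos: [594.6, 78.4, 289.7]
tcp_rot: [2.617, 0.0, 1.818]
contact_force: [-0.1, 0.4, -2.4]
opening: 0.204
grasp_force: 59.4
```

```bash
python3 -c "
from h import *
st()"
```

```text
18.4333 nest [ 21.33  56.82 212.55] rotErr [ 0.03  0.04 -0.05] F nest [-1.2   0.44 -2.06] M [-0.03  0.42 -0.01] 0.2035770421915255
```

Request:
{"fn": "play_rows", "kwargs": {
  "dp": [
    [0,0,0.08],
    [0,0,0.16],
    [0,0,0.24],
    [0,0,0.3],
    [0,0,0.3]
  ],
  "rot": [
    [0,0,0],
    [0,0,0],
    [0,0,0],
    [0,0,0],
    [0,0,0]
  ]
}}

```text
clock: 18.85
eef_pos: [600.2, 80.0, 279.1]
tcp_rot: [2.618, -0.0, 1.818]
contact_force: [-1.7, 1.6, -2.6]
opening: 0.202
grasp_force: 59.4
```

```bash
python3 -c "
from h import *
st()"
```

```text
18.85 nest [ 21.06  56.99 200.45] rotErr [-0.    0.02 -0.06] F nest [-2.42  1.94 -1.61] M [ 0.53  0.79 -0.  ] 0.20246915031454474
```

Request:
{"fn": "play_rows", "kwargs": {
  "dp": [
    [0.02,-0.02,0.08],
    [0.02,-0.02,0.16],
    [0.02,-0.02,0.24],
    [0.02,-0.02,0.3],
    [0.02,-0.02,0.3]
  ],
  "rot": [
    [0,0,0],
    [0,0,0],
    [0,0,0],
    [0,0,0],
    [0,0,0]
  ]
}}

```text
clock: 19.27
eef_pos: [605.6, 82.0, 268.7]
tcp_rot: [2.617, 0.0, 1.818]
contact_force: [-0.4, 1.7, -2.5]
opening: 0.202
grasp_force: 59.3
```

```bash
python3 -c "
from h import *
st()"
```

```text
19.2667 nest [ 20.81  57.56 188.58] rotErr [ 0.05  0.04 -0.05] F nest [-1.22  1.72 -2.15] M [0.33 0.57 0.  ] 0.20215296468903662
```

Request:
{"fn": "play_rows", "kwargs": {
  "dp": [
    [0,0,0.1],
    [0,0,0.2],
    [0,0,0.3],
    [0,0,0.4],
    [0,0,0.4]
  ],
  "rot": [
    [0,0,0],
    [0,0,0],
    [0,0,0],
    [0,0,0],
    [0,0,0]
  ]
}}

```text
clock: 19.68
eef_pos: [613.4, 84.0, 254.6]
tcp_rot: [2.617, 0.0, 1.818]
contact_force: [-1.0, 0.4, -2.7]
opening: 0.204
grasp_force: 59.4
```

```bash
python3 -c "
from h import *
st()"
```

```text
19.6833 nest [ 20.72  57.56 172.29] rotErr [ 0.04  0.04 -0.05] F nest [-2.08  0.64 -1.94] M [0.3  0.52 0.02] 0.20387265435727667
```

Request:
{"fn": "play_rows", "kwargs": {
  "dp": [
    [0,0,0.1],
    [0,0,0.2],
    [0,0,0.3],
    [0,0,0.4],
    [0,0,0.4]
  ],
  "rot": [
    [0,0,0],
    [0,0,0],
    [0,0,0],
    [0,0,0],
    [0,0,0]
  ]
}}

```text
clock: 20.1
eef_pos: [621.2, 85.9, 240.8]
tcp_rot: [2.617, 0.0, 1.817]
contact_force: [-0.4, 1.9, -2.4]
opening: 0.206
grasp_force: 59.4
```

Request:
{"fn": "play_rows", "kwargs": {
  "dp": [
    [0,0,0.07],
    [0,0,0.14],
    [0,0,0.21],
    [0,0,0.28],
    [0,0,0.28]
  ],
  "rot": [
    [0,0,0],
    [0,0,0],
    [0,0,0],
    [0,0,0],
    [0,0,0]
  ]
}}

```text
clock: 20.52
eef_pos: [626.7, 87.3, 231.4]
tcp_rot: [2.617, 0.0, 1.818]
contact_force: [-0.4, 0.2, -2.5]
opening: 0.206
grasp_force: 59.4
```

```bash
python3 -c "
from h import *
st()"
```

```text
20.5167 nest [ 20.96  57.5  145.44] rotErr [ 0.07  0.05 -0.05] F nest [-1.54  0.29 -1.95] M [ 0.19  0.55 -0.01] 0.20587774964861807
```

Request:
{"fn": "play_rows", "kwargs": {
  "dp": [
    [0,0,0.06],
    [0,0,0.12],
    [0,0,0.18],
    [0,0,0.24],
    [0,0,0.24]
  ],
  "rot": [
    [0,0,0],
    [0,0,0],
    [0,0,0],
    [0,0,0],
    [0,0,0]
  ]
}}

```text
clock: 20.93
eef_pos: [631.2, 88.4, 223.1]
tcp_rot: [2.617, 0.0, 1.817]
contact_force: [-0.5, 1.1, -2.4]
opening: 0.201
grasp_force: 59.4
```

```bash
python3 -c "
from h import *
st()"
```

```text
20.9333 nest [ 20.88  57.53 135.87] rotErr [ 0.06  0.04 -0.05] F nest [-1.39  1.22 -2.01] M [ 0.38  0.52 -0.  ] 0.20059406831629312
```

Request:
{"fn": "play_rows", "kwargs": {
  "dp": [
    [0,0,0.1],
    [0,0,0.2],
    [0,0,0.3],
    [0,0,0.4],
    [0,0,0.4]
  ],
  "rot": [
    [0,0,0],
    [0,0,0],
    [0,0,0],
    [0,0,0],
    [0,0,0]
  ]
}}

```text
clock: 21.35
eef_pos: [639.0, 90.4, 208.8]
tcp_rot: [2.617, 0.0, 1.818]
contact_force: [-0.0, 1.1, -2.1]
opening: 0.208
grasp_force: 59.3
```

Request:
{"fn": "play_rows", "kwargs": {
  "dp": [
    [0,0,0.05],
    [0,0,0.1],
    [0,0,0.15],
    [0,0,0.2],
    [0,0,0.2]
  ],
  "rot": [
    [0,0,0],
    [0,0,0],
    [0,0,0],
    [0,0,0],
    [0,0,0]
  ]
}}

```text
clock: 21.77
eef_pos: [642.8, 91.4, 202.4]
tcp_rot: [2.617, 0.0, 1.817]
contact_force: [-1.1, 1.9, -1.6]
opening: 0.205
grasp_force: 59.3
```

```bash
python3 -c "
from h import *
st()"
```

```text
21.7667 nest [ 20.91  57.51 112.  ] rotErr [ 0.06  0.04 -0.05] F nest [-1.31  2.07 -1.09] M [0.53 0.67 0.01] 0.20510137228158257
```

Request:
{"fn": "play_rows", "kwargs": {
  "dp": [
    [0,0,0.03],
    [0,0,0.06],
    [0,0,0.09],
    [0,0,0.09],
    [0,0,0.09]
  ],
  "rot": [
    [0,0,0],
    [0,0,0],
    [0,0,0],
    [0,0,0],
    [0,0,0]
  ]
}}

```text
clock: 22.18
eef_pos: [644.5, 91.8, 199.5]
tcp_rot: [2.617, 0.0, 1.818]
contact_force: [-1.1, 1.5, -3.2]
opening: 0.204
grasp_force: 59.3
```

```bash
python3 -c "
from h import *
st()"
```

```text
22.1833 nest [ 20.98  57.53 108.6 ] rotErr [ 0.07  0.04 -0.05] F nest [-2.19  1.71 -2.42] M [ 0.48  0.73 -0.02] 0.20384295694704854
```

Request:
{"fn": "play_rows", "kwargs": {
  "dp": [
    [0,0,0.02],
    [0,0,0.04],
    [0,0,0.04],
    [0,0,0.04]
  ],
  "rot": [
    [0,0,0],
    [0,0,0],
    [0,0,0],
    [0,0,0]
  ]
}}

```text
clock: 22.52
eef_pos: [644.9, 91.8, 199.3]
tcp_rot: [2.616, 0.0, 1.818]
contact_force: [-14.5, -1.5, 12.5]
opening: 0.202
grasp_force: 61.9
```

```bash
python3 -c "
from h import *
st()"
```

```text
22.5167 nest [ 21.13  57.49 108.21] rotErr [ 0.09  0.04 -0.04] F nest [-6.22  2.13 18.02] M [0.46 1.36 0.01] 0.20220760137223454
```

Request:
{"fn": "play_rows", "kwargs": {
  "dp": [
    [0,0,-0.03],
    [0,0,-0.03],
    [0,0,-0.03]
  ],
  "rot": [
    [0,0,0],
    [0,0,0],
    [0,0,0]
  ]
}}

```text
clock: 22.77
eef_pos: [644.7, 91.8, 199.4]
tcp_rot: [2.617, 0.0, 1.817]
contact_force: [-3.6, 1.2, 0.4]
opening: 0.199
grasp_force: 59.6
```

Request:
{"fn": "play_rows", "kwargs": {
  "dp": [
    [0,0,0],
    [0,0,0],
    [0,0,0],
    [0,0,0],
    [0,0,0]
  ],
  "rot": [
    [0,0,0],
    [0,0,0],
    [0,0,0],
    [0,0,0],
    [0,0,0]
  ],
  "fingers": 0.45
}}

```text
clock: 23.18
eef_pos: [645.1, 91.7, 199.6]
tcp_rot: [2.616, 0.0, 1.817]
contact_force: [-0.9, -0.4, 0.3]
opening: 0.445
grasp_force: 0.0
```

Request:
{"fn": "play_rows", "kwargs": {
  "dp": [
    [0,0,-0.4],
    [0,0,-0.9],
    [0,0,-1.5],
    [0,0,-2.2],
    [0,0,-3]
  ],
  "rot": [
    [0,0,0],
    [0,0,0],
    [0,0,0],
    [0,0,0],
    [0,0,0]
  ]
}}

```text
clock: 23.6
eef_pos: [585.6, 77.0, 303.3]
tcp_rot: [2.618, 0.0, 1.817]
contact_force: [0.7, -1.1, 0.7]
opening: 0.454
grasp_force: 0.0
```

Request:
{"fn": "play_rows", "kwargs": {
  "dp": [
    [0,0,0],
    [0,0,0],
    [0,0,0]
  ],
  "rot": [
    [0,0,0],
    [0,0,0],
    [0,0,0]
  ]
}}

```text
clock: 23.85
eef_pos: [586.5, 77.1, 303.0]
tcp_rot: [2.616, 0.0, 1.817]
contact_force: [-0.3, 0.8, -0.2]
opening: 0.449
grasp_force: 0.0
```

Run:
```python
from h import *
st(); f=wgrab("w13"); hsv=cv2.cvtColor(f["color"],cv2.COLOR_RGB2HSV)
m=cv2.inRange(hsv,(108,120,60),(132,255,255)); m[:,430:]=0
n,l,s_,c=cv2.connectedComponentsWithStats(m)
for i in range(1,n):
    if s_[i,4]>40: print(s_[i],c[i])
for nm,v in(("handle top",(20,55,140)),("handle mid",(20,55,120)),("tail L",(4,-22,150)),("tail R",(4,22,150)),("tail mid",(4,0,150)),("tail bare face",(8,0,150)),("tail back face",(0,0,150))): print(nm,proj(f,nest(*v)))
g=cv2.cvtColor(f["color"],cv2.COLOR_RGB2GRAY); p=proj(f,nest(4,0,150)).round().astype(int)
for dy in(-10,0,10): print(g[p[1]+dy,p[0]-14:p[0]+15].tolist())
S=__import__("rig").optics.grab_frame("side"); hs=cv2.cvtColor(S["color"],cv2.COLOR_RGB2HSV); m=cv2.inRange(hs,(108,110,40),(132,255,255))
n,l,s_,c=cv2.connectedComponentsWithStats(m)
for i in range(1,n):
    if s_[i,4]>30 and 150<c[i][0]<330 and c[i][1]>120: print("side",s_[i],c[i])
print(proj(S,nest(20,55,120)),proj(S,nest(20,55,140)),proj(S,nest(20,55,100)))
```

```text
23.85 nest [ 20.82  57.57 228.12] rotErr [ 0.09  0.05 -0.05] F nest [-0.2   0.81 -0.14] M [0.   0.22 0.02] 0.44854567594460826
[264 204  25  33 634] [276.48 220.87]
handle top [278.33 226.36]
handle mid [278.36 219.16]
tail L [259.46 316.91]
tail R [258.42 269.39]
tail mid [258.95 293.74]
tail bare face [263.82 293.74]
tail back face [254.09 293.75]
[36, 31, 32, 38, 33, 37, 34, 36, 55, 132, 198, 208, 208, 208, 204, 205, 203, 204, 206, 158, 145, 137, 80, 60, 65, 93, 127, 132, 131]
[49, 52, 50, 57, 56, 59, 58, 62, 67, 104, 180, 198, 204, 204, 205, 203, 201, 204, 206, 151, 146, 192, 147, 133, 146, 151, 155, 152, 142]
[56, 58, 59, 54, 60, 60, 56, 58, 59, 88, 160, 194, 203, 205, 207, 210, 211, 210, 203, 153, 117, 116, 136, 135, 137, 139, 140, 139, 141]
side [218 226  17  19 167] [225.95 235.  ]
[225.9  235.36] [230.25 228.83] [221.65 241.75]
```

The pin's handle and the tail's faces are within 1–2 px of where they should be when home, so I'll hand in.

```bash
python3 -c "
from rig import r
print(r.sign_off())"
```

```text
the job is handed in; nothing more can be done
None
```

I handed the job in at about 24 s: the bracket is pressed past the plunger, flat on the pocket floor and against the bottom stop, the blue pin is home with its handle on the upper lug, and both are released. The sign-off returned no verdict.

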